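# Wedge the keeper's sprung catch open and fit the taper arbor to the bench spindle

## Robot

A 6-joint arm with a two-finger parallel gripper is mounted at the origin on a cart in front of the work surface, level with it; the furniture and walls round the work are solid. World frame = base frame: x ahead of the robot, y to its left, z up, the work surface at z = 0. Lengths are in m, angles in degrees, forces in N, time in s.
With the tool pointing down it reaches from about 0.4 to 0.825 m from the base axis. Payload 7 kg.
Tool frame: the origin (TCP) lies at the very end of the fingers, on their centre line; the grasp point (between the pads) lies 19 mm behind it (ctrl.grip_depth is the z of the grasp point in the tool frame, in m); z points along the fingers, y is the direction in which the jaws open and shut (so a half turn about z gives the same grasp; the last joint's range is limited). The gripper opens to 88 mm and grips with 3 to 60 N. Pads are 19 mm wide; open, the fingers measure 130 mm over their backs; the gripper's body (78 mm by 193 mm) begins 47 mm behind the grasp point.
Start: joints at [92.939, 20.546, 0.682, 0, -70.136, -16.507], TCP at [0.158, 0.656, 0.227] pointing down, gripper open.
Joint ranges: [-176.03, 176.03], [-82.01, 121.73], [-58.28, 71.71], [-173.87, 95.51], [-174.79, -0.11], [-173.66, 173.66]. Speed limits (degrees/s): [136.94, 136.94, 172.46, 180, 180, 180].

## Interface

Orientations are given as [roll, pitch, yaw] about the fixed x, y, z axes, in that order (R = Rz(yaw) Ry(pitch) Rx(roll)).
In Python, from plant import telemetry, snapshot, job, models, ctrl gives the robot as it stands.
- The arm moves only by the tool jog_arm, never from a script. Its argument "targets" is text: rows parted by semicolons, each of 7 numbers parted by spaces: the shift along the tool's x, y, z in m, then the turn, a rotation vector about the tool's x, y, z in degrees, then the gripper command: -1 is shut, 1 is fully open, values between are in proportion. A call has exactly 8 rows; each row is the pose to reach, as a shift and turn from the pose measured when the call began, along the tool's axes at that moment; what a row does not reach only later rows make up. A row lasts 1/8 s, in which the tool goes at most 62.5 mm and 10.7 degrees, less where a joint would pass 70% of its speed; a pose out of reach is approached as far as the arm can. A call with a gripper value outside its range is refused whole. The fingers move at their own pace and stop on an object; the grip force is fixed at half the most. Time passes only in rows, so rows that repeat a pose let the fingers close, or fill a call up. It gives the time, the measured TCP pose, the force and the opening at its end, in the units of the state.
- telemetry.get_obs(): the state, without advancing time (a new reading comes with each control period).
- snapshot(name): name is "scene" or "top" or "wrist"; returns a dict with "img" (480x640x3 uint8, red, green, blue), "range_z" (480x640 float32, m along the optical axis (not along the pixel's ray), 0 where there is no reading), "intrinsics" (3x3 intrinsics, pixels), "k1" (the pictures are not rectified: a ray, as slopes to the right and down, at radius r is drawn at 1 + k1 r^2 times it, then the intrinsics apply), "R" (3x3) and "t" (3): a world point X has camera coordinates R X + t. Camera axes: x right, y down, z forward; pixel columns grow to the right and rows downward; lengths in m; the calibration is good to about 2 mm. A picture is of the moment at which its call begins.
- job.close_job(): hands the job in, once; it reports no verdict.
Trained networks look in a picture, given as the dict that the camera call returned (one of the last four; its "shot" number tells which), for a name from the list of things; names that differ only in an ending like _2 or _b are one class to them, and where a whole thing is asked for, a point or a joint stands for the part that bears it (a point fixed in the world has none). Each returns a list of dicts, best first, with "conf" (0 to 1); they miss things now and then, are a little off and sometimes report something else, mostly with a low value. They report only what shows in the picture. A call takes as long as a camera call. They do not tell look-alikes from the thing itself.
- models.cut_out(name, picture): "region" (480x640 bool, what is visible of it) and "uv" ([column, row] in pixels, amid what is visible of it).
- models.spot_point(name, picture): "uv" ([column, row] in pixels: a listed point, or the origin of a listed thing).
The state is a dict: "clock": time; "joint_pos": joint angles; "qvel": joint speeds; "tau": joint torques, N m; "tool_pos": TCP position; "orientation": TCP orientation; "force": force on the tool from outside, world axes, zero at the start; "moment": the same for the moment, N m; "opening": finger opening in m.
Only numpy, scipy, OpenCV 4.12 (cv2) and the standard library are available. Lean on these libraries where they do the work, as an engineer would, in place of code of your own. Each camera call takes 0.05 s, during which the arm holds its last target.

## Task

The taper arbor is locked in its keeper by a sprung catch: prop the catch fully back with the wedge that is thick enough, slid in between the fixed stop and the catch's rear bar, and let go, so that it stays open by itself. Then lift the arbor out without forcing it against the catch and lower it (do not drop it) into the taper of the bench spindle, its two flange slots over the two driving dogs, until it is fully home and upright. Leave the wedge in place, and leave the thin wedge and the other things where they are.

Things in the scene. Friction and masses are not known exactly. Their poses are not given: they have to be found in the camera images.
- keeper: Fixed grey bench keeper holding the arbor. Origin: centre of the underside of its base plate (160 x 72 x 10 mm); x runs from the arbor's pillar to the spring barrel, z up. Heights below are above the worktop. Aluminium pillar: radius 26, top z 52, axis at x -45, y 0, bore 36 mm. Grey pedestal x -12 to 44, y -22 to 22, top z 60. Grey upright with barrel: x 48 to 78, y -20 to 20, top z 91.
- keeper_bore (a point): Centre of the top face of the keeper's pillar (keeper x -45, y 0, z 52 mm). The arbor stands loosely in the bore with its flange resting on this face. Keeper axes.
- catch_slide (a joint): Sprung dark steel catch frame sliding along the keeper's x: 0 = shut, 0.016 m = end of travel. The spring pushes it shut: 4 N shut, 7 N at 0.013. A 22 mm prop in its gap moves it to 0.013. The flange is clear of the catch's nose above about 0.009; hold it open by 0.0105 or more.
- catch: The catch frame; origin as the keeper's when shut, moving with it. Nose bar 42 mm wide, z 61.5 to 69.5; shut, it overhangs the arbor's flange by 8 mm, 1.5 mm above it. Two rails (z 61.5 to 69.5, keeper y 15 to 21 and -15 to -21) join it to the upright rear bar (9 mm thick, y -21 to 21, top z 94). Keeper axes.
- catch_gap (a point): Fixed point at keeper x 21, y 0, z 69.5 mm (rail tops), keeper axes. The gap runs along y, open at both ends, between the fixed stop (steel post, keeper x 0 to 10, y -12.5 to 12.5, top z 94) and the catch's rear bar (face at keeper x 19 when shut: gap 9 mm, ends a little flared). A prop slid in along y lies on the rails. Well in, the thick wedge's origin is here within 10 mm.
- wedge_thick: Loose aluminium wedge lying on its side: 120 long, 24 high, 22 mm thick, 0.13 kg. Origin on the underside, mid length, mid thickness; x points to the nose. Full thickness (y -11 to 11) from the butt, x -60, to x 10; then the +y side alone tapers until 4 mm (y -11 to -7) is left at the nose, x 60. The -y side is flat all along. Sliding it into the gap takes about 10 to 15 N.
- wedge_grip (a point): On the thick wedge 44 mm from its origin towards the butt, mid thickness, 12 mm above its underside: the place to hold it. If the nose points to the keeper's -y (pushed in from the keeper's +y side), the flat lies on the fixed stop, and when it is well in the last 35 to 40 mm stand out of the catch with this point in them. Wedge axes.
- wedge_thin: Loose aluminium wedge of the same length, height and axes, but only 12 mm thick (y -6 to 6): too thin to free the flange. Leave it. The two wedges may change places.
- arbor: Loose steel arbor, 106 mm tall, 0.4 kg, upright in the keeper. Origin: centre of the shank's small bottom end, z up. Shank tapers from 32 mm at z 40 down to 21 mm. Flange 48 mm in diameter, z 40 to 48, two drive slots 10 mm wide at +x and -x, reaching in to 17 mm from the axis. Head z 48 to 92 with flats at +y and -y, 22 mm apart (27 mm along x). Half a turn makes no difference.
- arbor_flange (a point): Centre of the underside of the arbor's flange (z 40 mm of the arbor). Arbor axes.
- arbor_head (a point): On the arbor's axis at z 80 mm of the arbor: the height to grip its flats. Arbor axes.
- spindle: Fixed bench spindle: round base 88 mm in diameter, body 62 mm in diameter, flat nose face at z 52 mm. Origin: centre of its underside. Taper bore open upwards, 42 mm deep, 33 mm wide under a bevelled rim of 39 mm; the arbor's shank has 1 mm play in it. Two driving dogs on the nose face at the spindle's +x and -x, 7 mm wide, 7 mm high, 20.5 to 29 mm from the axis, bevelled on top.
- spindle_face (a point): Centre of the spindle's nose face (z 52 mm); the arbor is home when its flange lies on this face. Spindle axes.
- lens_case: Bystander: round screw-cap case, 39 mm in diameter, 60 mm tall; origin at the centre of its underside.
- lens_case_b: Bystander: the shorter round screw-cap case, 39 mm in diameter, 50 mm tall; origin at the centre of its underside.
- gauge_block: Bystander: grey steel block 60 x 34 x 24 mm; origin at the centre of its underside.
- loupe: Bystander: black eye loupe, 39 mm in diameter, 41 mm tall; origin at the centre of its underside.
There are look-alikes about, which are no part of the job. Leave any yellow look-alike of the spindle alone. There is more than one size of the arbor; the one meant has the size given above.

How it is judged (in metres and radians):
On the way, in this order (a step that is already met when the one before it is completed fails the run):
1. the thick wedge holds the catch open by at least 10.5 mm, released, with the arbor still in the keeper (value of joint catch_slide above 0.0105 m and horizontal distance between wedge_thick and catch_gap below 0.03 m and height (world z) of wedge_thick above 0.06 m and contact force between the fingers and wedge_thick below 0.1 N and contact force between the arm and keeper below 0.1 N and distance of arbor from where it was at the start of the episode below 0.02 m), for 0.3 s.
2. the arbor is lifted out of the keeper, the catch still propped open (value of joint catch_slide above 0.0105 m and horizontal distance between wedge_thick and catch_gap below 0.03 m and height (world z) of wedge_thick above 0.06 m and height (world z) of arbor_flange above 0.105 m), for 0.1 s.
3. the arbor, still held, is lowered into the spindle until its flange is within 10 mm of the nose face (horizontal distance between arbor_flange and spindle_face below 0.006 m and z of arbor_flange in the frame of spindle_face below 0.01 m and contact force between the fingers and arbor above 0.5 N), for 0.04 s.
At the end, for the whole second after the job is handed in: The arbor stands at rest and upright (within 0.05 rad) in the spindle: flange on the nose face (within 2.5 mm), centred within 3 mm, slots over the dogs (within 0.15 rad); the thick wedge rests in the catch (its origin within 30 mm of catch_gap in plan) and holds it open by at least 10.5 mm (value of joint catch_slide above 0.0105 m and horizontal distance between wedge_thick and catch_gap below 0.03 m and height (world z) of wedge_thick above 0.06 m and horizontal distance between arbor_flange and spindle_face below 0.003 m and z of arbor_flange in the frame of spindle_face below 0.0025 m and angle between the x axis of arbor and the x axis of spindle, either way round below 0.15 rad and angle between arbor's own z axis and vertical below 0.05 rad and linear speed of each of arbor, wedge_thick below 0.02 m/s); the robot touches nothing.
It fails at once if the arbor is forced against the catch (more than 15 N) (contact force between arbor and catch above 15 N).
It fails at once if the thin wedge or a bystander is shifted by more than 30 mm (distance of any of wedge_thin, lens_case, lens_case_b, gauge_block, loupe from where it was at the start of the episode above 0.03 m).
It also fails if it takes over 54 s, if anything falls off the work surface, if the arm or the gripper's body presses on something with over 40 N, if the wrist force passes 120 N, or if a joint passes its speed limit or range.

## Working session

There is one attempt and no reset: what is moved stays moved. The work goes in short steps, Python scripts to look and compute and a tool call to move; the robot and the scene stay as the last step left them, time stands still between calls to the robot, and variables do not carry over. Pictures are saved under pics/ and viewed, and the job is handed in when it is done.

Besides the shell and the picture viewer there is one more tool, called after "Emit:" by a JSON object that holds its "fn" and its "kwargs", one argument or row to a line. jog_arm: Moves the arm, as the interface text tells. Its arguments: {"type":"object","properties":{"targets":{"type":"string"}},"required":["targets"]}

```bash
ls; mkdir -p pics; cat > h.py <<'E'
import numpy as np, cv2
from plant import telemetry, snapshot, job, models, ctrl
def und(s,uv):
    K=np.array(s["intrinsics"]); d=np.array([(uv[0]-K[0,2])/K[0,0],(uv[1]-K[1,2])/K[1,1]])
    p=d.copy()
    for _ in range(20): p=d/(1+s["k1"]*(p@p))
    return p
def ray(s,uv):
    p=und(s,uv); R=np.array(s["R"]);t=np.array(s["t"])
    o=-R.T@t; return o,R.T@np.array([p[0],p[1],1.])
def atz(s,uv,z):
    o,d=ray(s,uv); return o+d*(z-o[2])/d[2]
def w3(s,uv):
    u,v=int(round(uv[0])),int(round(uv[1])); r=s["range_z"][v,u]
    o,d=ray(s,uv); return o+d*r
def cloud(s,mask=None):
    v,u=np.nonzero((s["range_z"]>0)&(mask if mask is not None else True))
    K=np.array(s["intrinsics"]);d=np.stack([(u-K[0,2])/K[0,0],(v-K[1,2])/K[1,1]],1);p=d.copy()
    for _ in range(20): p=d/(1+s["k1"]*(p**2).sum(1,keepdims=True))
    r=s["range_z"][v,u][:,None]
    c=np.hstack([p*r,r]); R=np.array(s["R"]);t=np.array(s["t"])
    return (c-t)@R, np.stack([u,v],1)
def proj(s,X):
    c=np.array(s["R"])@np.array(X)+np.array(s["t"]);p=c[:2]/c[2];p=p*(1+s["k1"]*(p@p));K=np.array(s["intrinsics"])
    return np.array([K[0,0]*p[0]+K[0,2],K[1,1]*p[1]+K[1,2]])
def save(s,n): cv2.imwrite("pics/"+n,s["img"][:,:,::-1])
E
cat > a.py <<'E'
from h import *
print(telemetry.get_obs(), ctrl.grip_depth)
for n in ["scene","top","wrist"]:
    s=snapshot(n); save(s,n+"0.png"); o=-np.array(s["R"]).T@np.array(s["t"]); print(n,o)
    if n=="scene" or n=="top":
        for k in ["keeper","catch","wedge_thick","wedge_thin","arbor","spindle","lens_case","gauge_block","loupe"]:
            for d in models.spot_point(k,s)[:3]:
                print(k,np.round(d["uv"]),round(d["conf"],2), np.round(atz(s,d["uv"],0.0),3))
E
python3 a.py
```

```text
pics
{'clock': 0.0, 'joint_pos': array([ 9.29376076e+01,  2.05909267e+01,  6.32244730e-01, -1.97275172e-02,
       -7.01362498e+01, -1.65069127e+01]), 'qvel': array([-0.07585788, -0.00603494, -0.0591289 ,  0.04179573,  0.02216127,
        0.01460139]), 'tau': array([ 1.17076328e-03, -5.82722104e+01,  2.93057531e+01,  6.99724495e+00,
        7.05740356e-03, -1.55809826e-04]), 'tool_pos': array([0.15828405, 0.65565898, 0.22561806]), 'orientation': array([ 1.79903711e+02, -9.19492118e-03, -1.35760158e+01]), 'force': array([-0.4773867 , -0.55128837, -1.03699678]), 'moment': array([ 0.06742931, -0.05031545,  0.02057308]), 'opening': 0.08773025623526143} -0.0188
scene [-0.15268747  0.65504194  0.53201723]
keeper [269. 355.] 0.66 [0.442 0.281 0.   ]
keeper [422. 264.] 0.58 [ 0.507 -0.224  0.   ]
wedge_thick [264. 345.] 0.89 [0.474 0.27  0.   ]
wedge_thin [209. 383.] 0.73 [0.441 0.399 0.   ]
wedge_thin [326. 282.] 0.38 [0.587 0.025 0.   ]
arbor [438. 264.] 0.88 [ 0.485 -0.258  0.   ]
arbor [424. 265.] 0.63 [ 0.503 -0.225  0.   ]
arbor [463. 261.] 0.59 [ 0.453 -0.323  0.   ]
spindle [322. 309
[... 582 characters left out ...]
.   ]
wedge_thin [193. 305.] 0.59 [0.447 0.403 0.   ]
arbor [451. 302.] 0.57 [ 0.452 -0.341  0.   ]
arbor [412. 296.] 0.46 [ 0.47  -0.229  0.   ]
arbor [193. 303.] 0.45 [0.452 0.404 0.   ]
spindle [298. 282.] 0.8 [0.511 0.101 0.   ]
spindle [297. 282.] 0.74 [0.512 0.104 0.   ]
spindle [289. 173.] 0.58 [0.835 0.13  0.   ]
lens_case [284. 223.] 0.77 [ 0.685  0.143 -0.   ]
lens_case [339. 221.] 0.68 [ 0.69  -0.018  0.   ]
lens_case [412. 296.] 0.43 [ 0.471 -0.229  0.   ]
gauge_block [339. 325.] 0.84 [ 0.388 -0.016  0.   ]
loupe [353. 274.] 0.71 [ 0.536 -0.059  0.   ]
loupe [414. 300.] 0.61 [ 0.46  -0.232  0.   ]
loupe [240. 298.] 0.42 [0.468 0.268 0.   ]
wrist [0.23183835 0.63904115 0.38370032]
```

View pics/scene0.png

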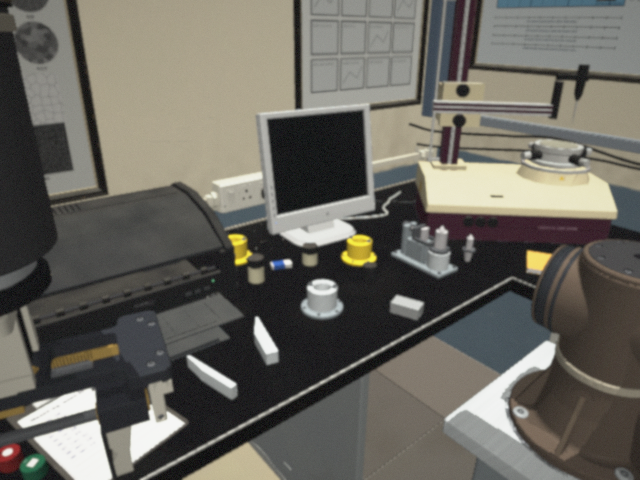

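View pics/top0.png

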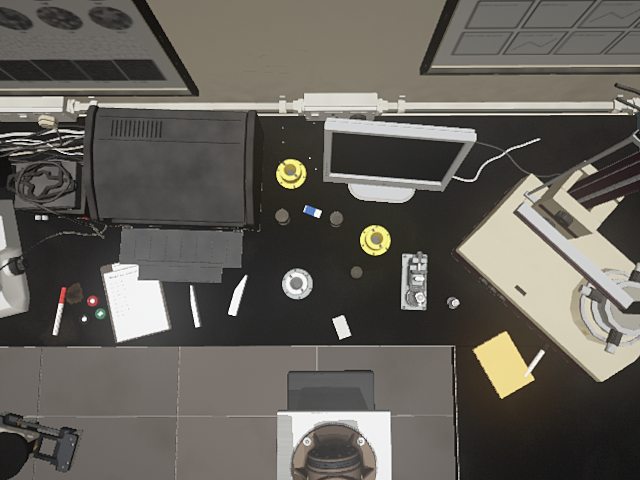

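```bash
python3 - <<'E'
import cv2
a=cv2.imread("pics/top0.png")
cv2.imwrite("pics/topc1.png",cv2.resize(a[230:350,170:320],None,fx=5,fy=5,interpolation=cv2.INTER_CUBIC))
cv2.imwrite("pics/topc2.png",cv2.resize(a[230:350,320:470],None,fx=5,fy=5,interpolation=cv2.INTER_CUBIC))
E
```

```text
(no output)
```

View pics/topc1.png

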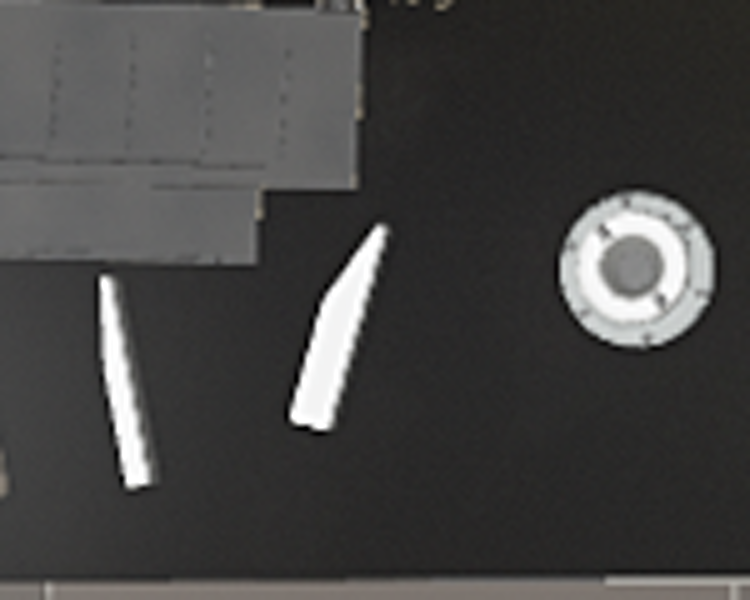

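View pics/topc2.png

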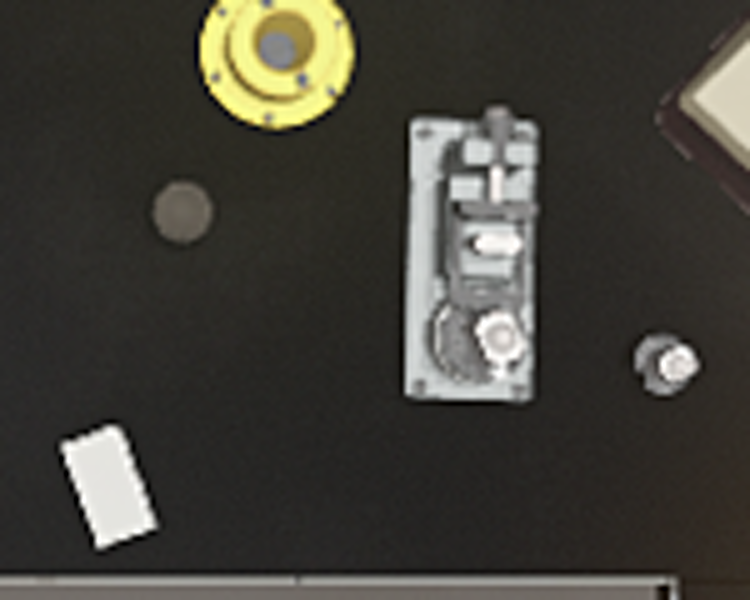

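The top view shows the thick wedge at (237,295), the thin one at (194,306), the grey spindle at (297,283), the keeper with its arbor at (414,282) and a smaller spare arbor at (453,302). The yellow spindles at (290,173) and (375,240) are look-alikes.

View pics/wrist0.png

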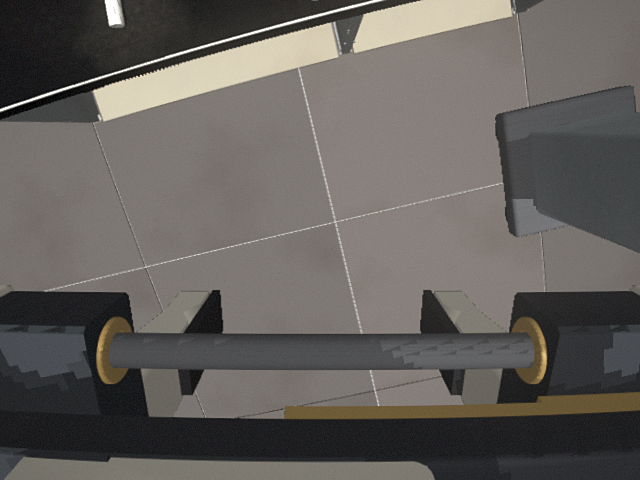

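```bash
cat >> h.py <<'E'
from scipy.spatial.transform import Rotation as Ro
def go(pos,yaw,s0=None):
    "row numbers for TCP at pos, pointing down with yaw (deg)"
    s=telemetry.get_obs(); R0=Ro.from_euler('xyz',s["orientation"],degrees=True)
    sh=R0.inv().apply(np.array(pos)-s["tool_pos"])
    c=[]
    for y in (yaw,yaw+180):
        rv=(R0.inv()*Ro.from_euler('xyz',[180,0,y],degrees=True)).as_rotvec(degrees=True); c.append(rv)
    c.sort(key=lambda r:np.linalg.norm(r))
    print("now",np.round(s["tool_pos"],4),np.round(s["orientation"],2),"clock",s["clock"])
    print("shift",np.round(sh,4),"rot",np.round(c[0],2)," alt",np.round(c[1],2))
E
python3 - <<'E'
from h import *
s=snapshot("wrist")
print(s["intrinsics"],s["k1"]);o=telemetry.get_obs()
R0=Ro.from_euler('xyz',o["orientation"],degrees=True)
C=-s["R"].T@s["t"]
print("cam in tool",R0.inv().apply(C-o["tool_pos"]),"axis in tool",R0.inv().apply(s["R"][2]),"xaxis",R0.inv().apply(s["R"][0]))
# wedges & keeper from top
s=snapshot("top")
for k in ["wedge_thick","wedge_thin","keeper","arbor","spindle","catch"]:
    for d in models.cut_out(k,s)[:2]:
        P,_=cloud(s,d["region"]); print(k,d["conf"],np.round(d["uv"]),np.round(P.min(0),3),np.round(P.max(0),3),len(P))
for k in ["wedge_grip","keeper_bore","arbor_head","spindle_face","catch_gap","arbor_flange"]:
    for d in models.spot_point(k,s)[:2]: print(k,d["conf"],np.round(d["uv"],1))
go([0.50,-0.15,0.33],-13.6)
E
```

```text
[[394.9427881    0.         321.21079648]
 [  0.         394.9427881  245.58387554]
 [  0.           0.           1.        ]] -0.06701235249584435
cam in tool [ 0.07542397 -0.00062366 -0.15713086] axis in tool [-0.28172715  0.00142896  0.9594935 ] xaxis [ 9.22814707e-04  9.99998832e-01 -1.21832859e-03]
wedge_thick 0.63 [235. 298.] [ 0.419  0.251 -0.008] [0.523 0.296 0.031] 305
wedge_thin 0.76 [192. 307.] [ 0.384  0.379 -0.007] [0.501 0.407 0.03 ] 238
keeper 0.72 [413. 278.] [ 0.431 -0.271 -0.003] [ 0.593 -0.192  0.098] 1189
arbor 0.78 [415. 297.] [ 0.443 -0.265  0.005] [ 0.484 -0.206  0.119] 238
arbor 0.65 [300. 287.] [ 0.463  0.063 -0.006] [0.55  0.148 0.064] 722
spindle 0.92 [376. 240.] [ 0.589 -0.166 -0.004] [ 0.675 -0.079  0.061] 703
spindle 0.74 [295. 284.] [0.463 0.063 0.   ] [0.547 0.144 0.064] 671
catch 0.63 [418. 274.] [ 0.48  -0.271 -0.001] [ 0.555 -0.21   0.104] 218
wedge_grip 0.76 [232.1 307.1]
keeper_bore 0.86 [420.5 296.2]
arbor_head 0.76 [419.9 294.3]
arbor_head 0.69 [453.7 303.3]
spindle_face 0.92 [374.7 239.5]
spindle_face 0.88 [292.3 282.5]
catch_gap 0.64 [419.7 274.9]
arbor_flange 0.65 [449.5 302.6]
arbor_flange 0.49 [415.1 302.2]
now [0.1584 0.6561 0.2265] [179.99  -0.   -13.57] clock 1.75
shift [ 0.5212  0.7035 -0.1034] rot [ 0.01 -0.    0.03]  alt [ 1.0000e-02  1.0000e-02 -1.7997e+02]
```

```bash
python3 - <<'E'
from h import *
go([0.43,0.285,0.20],-20)
E
```

```text
now [0.1584 0.6561 0.2265] [179.99  -0.   -13.57] clock 1.75
shift [0.3511 0.297  0.0266] rot [ 0.01 -0.    6.43]  alt [ 1.0000e-02  1.0000e-02 -1.7357e+02]
```

Emit:
{"fn": "jog_arm", "kwargs": {
  "targets": "0.351 0.297 0.027 0 0 6.4 1;0.351 0.297 0.027 0 0 6.4 1;0.351 0.297 0.027 0 0 6.4 1;0.351 0.297 0.027 0 0 6.4 1;0.351 0.297 0.027 0 0 6.4 1;0.351 0.297 0.027 0 0 6.4 1;0.351 0.297 0.027 0 0 6.4 1;0.351 0.297 0.027 0 0 6.4 1"
}}

```text
clock: 2.75
tool_pos: [0.431, 0.2824, 0.1997]
orientation: [-180.0, -0.0, -20.1]
force: [-0.7, -0.1, -0.2]
opening: 0.0874
```

```bash
python3 - <<'E'
from h import *
s=snapshot("wrist"); save(s,"w1.png"); np.save("w1.npy",dict(s),allow_pickle=True)
d=models.cut_out("wedge_thick",s)
for q in d: print(q["conf"],q["uv"],q["region"].sum())
for q in models.spot_point("wedge_grip",s): print("grip",q["conf"],q["uv"],atz(s,q["uv"],0.012))
P,uv=cloud(s); m=(P[:,2]>0.015)&(P[:,2]<0.035)&(P[:,0]>0.35)&(P[:,0]<0.6)&(P[:,1]>0.2)&(P[:,1]<0.35)
Q=P[m]; print(len(Q),Q.min(0),Q.max(0),np.median(Q[:,2]))
r=cv2.minAreaRect((Q[:,:2]*1000).astype(np.float32)); print(r)
E
```

```text
0.67 [316.8, 174.9] 3040
grip 0.91 [321.6, 217.1] [0.43158338 0.28190446 0.012     ]
11776 [0.41773061 0.24673613 0.01642948] [0.59999573 0.34999481 0.02783693] 0.02289378792853437
((508.8630676269531, 298.3657531738281), (103.25867462158203, 182.26446533203125), 89.99932098388672)
```

View pics/w1.png

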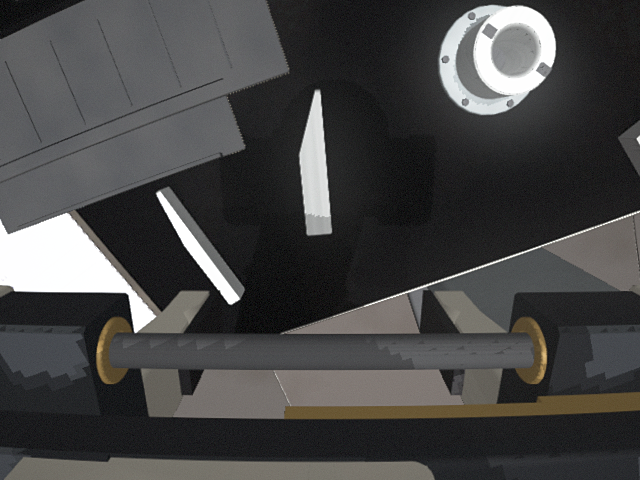

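```bash
python3 - <<'E'
from h import *
s=np.load("w1.npy",allow_pickle=True).item()
g=cv2.cvtColor(s["img"],cv2.COLOR_RGB2GRAY)
m=np.zeros_like(g); m[85:245,290:340]=(g[85:245,290:340]>95)
n,l,st,_=cv2.connectedComponentsWithStats(m); print(st)
c=max(cv2.findContours(m,cv2.RETR_EXTERNAL,cv2.CHAIN_APPROX_NONE)[0],key=len)[:,0]
W=np.array([atz(s,p,0.024)[:2] for p in c.astype(float)])
hull=cv2.convexHull((W*1000).astype(np.float32)); ap=cv2.approxPolyDP(hull,2.5,True)[:,0]; print(ap)
x=cv2.resize(s["img"][80:250,240:400,::-1],None,fx=3.5,fy=3.5); cv2.imwrite("pics/w1c.png",x)
# flat side: right edge pts
fl=np.array([atz(s,[u,v],0.024)[:2] for v in range(100,230,3) for u in [np.nonzero(m[v])[0].max()+.5]])
lf=np.array([atz(s,[u,v],0.024)[:2] for v in range(165,230,3) for u in [np.nonzero(m[v])[0].min()-.5]])
for q in (fl,lf):
    vx,vy,x0,y0=cv2.fitLine(q.astype(np.float32),cv2.DIST_HUBER,0,0.001,0.001)[:,0]; print(np.degrees(np.arctan2(vy,vx))%180-180,x0,y0, vx,vy)
# spindle dogs
for uv in [(489,31),(543,69)]: print(atz(s,uv,0.059))
E
```

```text
[[     0      0    640    480 304023]
 [   299     90     33    146   3177]]
[[531.80536 247.56139]
 [532.4591  251.55629]
 [491.94287 279.73373]
 [423.14395 297.62662]
 [418.80283 277.89587]]
-14.939789 0.46889403 0.2638595 0.96619725 -0.25780392
-15.024414 0.45181295 0.29157585 0.9658154 -0.2592307
[0.52633248 0.12293329 0.059     ]
[0.48933345 0.09152707 0.059     ]
```

View pics/w1c.png

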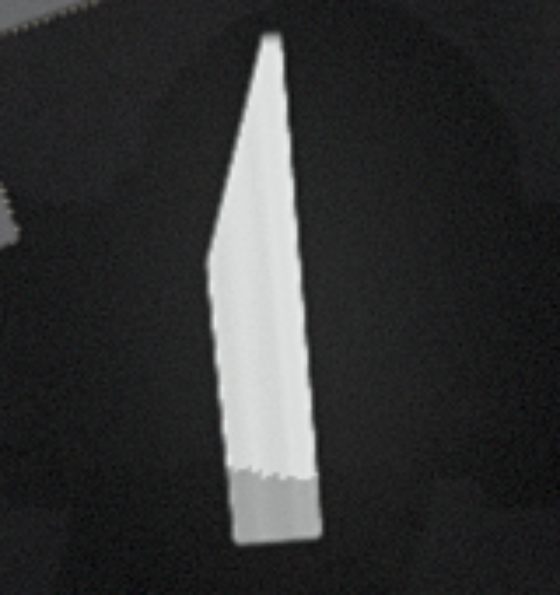

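The crop confirms the thick wedge: 22.4 mm thick, yaw −15°, butt lower left. The thin wedge is at left (200,245) in the wrist image.

```bash
python3 - <<'E'
from h import *
go([0.4353,0.2844,0.004],-15)
E
```

```text
now [0.4304 0.2842 0.1997] [-179.99   -0.    -20.1 ] clock 2.9
shift [ 0.0045 -0.0018  0.1957] rot [-0.01 -0.   -5.1 ]  alt [-1.000e-02  2.000e-02  1.749e+02]
```

Emit:
{"fn": "jog_arm", "kwargs": {
  "targets": "0.0045 -0.002 0.05 0 0 -5.1 0.2;0.0045 -0.002 0.1 0 0 -5.1 0.2;0.0045 -0.002 0.14 0 0 -5.1 0.2;0.0045 -0.002 0.17 0 0 -5.1 0.2;0.0045 -0.002 0.188 0 0 -5.1 0.2;0.0045 -0.002 0.195 0 0 -5.1 0.2;0.0045 -0.002 0.195 0 0 -5.1 0.2;0.0045 -0.002 0.195 0 0 -5.1 -1"
}}

```text
clock: 3.9
tool_pos: [0.4357, 0.2854, 0.0055]
orientation: [-179.9, -0.0, -15.0]
force: [-0.3, -0.4, 0.0]
opening: 0.0472
```

Emit:
{"fn": "jog_arm", "kwargs": {
  "targets": "0 0 0 0 0 0 -1;0 0 0 0 0 0 -1;0 0 0 0 0 0 -1;0 0 -0.01 0 0 0 -1;0 0 -0.03 0 0 0 -1;0 0 -0.07 0 0 0 -1;0 0 -0.12 0 0 0 -1;0 0 -0.15 0 0 0 -1"
}}

```text
clock: 4.9
tool_pos: [0.4359, 0.2856, 0.1586]
orientation: [-179.8, -0.1, -15.0]
force: [-0.1, 0.1, -1.8]
opening: 0.0216
```

```bash
python3 - <<'E'
from h import *
go([0.533,-0.085,0.16],-90)
E
```

```text
now [0.4359 0.2856 0.1586] [-1.7975e+02 -1.1000e-01 -1.4970e+01] clock 4.9
shift [ 0.1895  0.3329 -0.0024] rot [-2.900e-01  6.000e-02  7.503e+01]  alt [-7.0000e-02 -3.1000e-01 -1.0497e+02]
```

Emit:
{"fn": "jog_arm", "kwargs": {
  "targets": "0.0237 0.0416 -0.002 0 0 9.4 -1;0.0475 0.083 -0.002 0 0 18.8 -1;0.071 0.125 -0.002 0 0 28.1 -1;0.095 0.1665 -0.002 0 0 37.5 -1;0.1185 0.208 -0.002 0 0 46.9 -1;0.142 0.25 -0.002 0 0 56.3 -1;0.166 0.291 -0.002 0 0 65.6 -1;0.1895 0.333 -0.002 0 0 75 -1"
}}

```text
clock: 5.9
tool_pos: [0.5332, -0.0866, 0.1602]
orientation: [-179.8, 0.2, -90.3]
force: [1.0, 0.5, -0.6]
opening: 0.0216
```

```bash
python3 - <<'E'
from h import *
s=snapshot("wrist"); save(s,"w2.png"); np.save("w2.npy",dict(s),allow_pickle=True); print(telemetry.get_obs())
for k in ["catch_gap","keeper_bore","arbor_head","keeper"]:
    for q in models.spot_point(k,s)[:2]: print(k,q["conf"],q["uv"],atz(s,q["uv"],{"catch_gap":.0695,"keeper_bore":.052,"arbor_head":.092,"keeper":0}[k]))
E
```

```text
{'clock': 5.95, 'joint_pos': array([ 11.04189487,  11.08544724, -21.67112023,  -0.12956735,
       -57.05455556, -11.79483344]), 'qvel': array([ 4.19833667, -1.11974502, -2.23221414, -0.81425024,  0.47068285,
        5.41105812]), 'tau': array([  0.94490021, -47.77720213,  23.87896836,   5.03124967,
        -0.1854069 ,   0.47619525]), 'tool_pos': array([ 0.53377976, -0.09052486,  0.15993159]), 'orientation': array([-1.79837449e+02,  1.45256714e-01, -9.08230173e+01]), 'force': array([ 3.1832773 , -4.04228151,  1.23905886]), 'moment': array([-0.65359094, -0.62912707,  0.01885611]), 'opening': 0.021912070783757755}
catch_gap 0.82 [317.5, 1.1] [ 0.5343186 -0.2333487  0.0695   ]
keeper 0.9 [347.9, 29.2] [ 0.51281792 -0.23411798  0.        ]
```

View pics/w2.png

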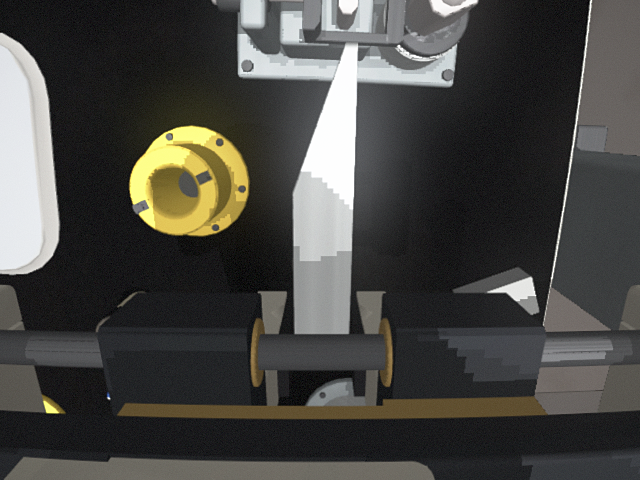

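```bash
python3 - <<'E'
from h import *
go([0.595,-0.17,0.22],-90)
E
```

```text
now [ 0.5327 -0.0852  0.1597] [-179.83    0.22  -89.97] clock 6.15
shift [ 0.0846 -0.0624 -0.0604] rot [-0.17  0.22  0.03]  alt [  -0.35   -0.26 -179.97]
```

Emit:
{"fn": "jog_arm", "kwargs": {
  "targets": "0.01 -0.006 -0.02 0 0 0 -1;0.03 -0.018 -0.04 0 0 0 -1;0.05 -0.035 -0.06 0 0 0 -1;0.07 -0.05 -0.06 0 0 0 -1;0.085 -0.062 -0.06 0 0 0 -1;0.085 -0.062 -0.06 0 0 0 -1;0.085 -0.062 -0.06 0 0 0 -1;0.085 -0.062 -0.06 0 0 0 -1"
}}

```text
clock: 7.15
tool_pos: [0.5942, -0.1697, 0.2196]
orientation: [-179.8, 0.2, -89.9]
force: [0.2, 0.3, -1.8]
opening: 0.0219
```

```bash
python3 - <<'E'
from h import *
s=snapshot("wrist"); save(s,"w3.png"); np.save("w3.npy",dict(s),allow_pickle=True); o=telemetry.get_obs(); print(o["clock"],o["tool_pos"],o["orientation"])
for k in ["catch_gap","keeper_bore","arbor_head","keeper"]:
    for q in models.spot_point(k,s)[:2]: print(k,q["conf"],q["uv"],atz(s,q["uv"],{"catch_gap":.0695,"keeper_bore":.052,"arbor_head":.092,"keeper":0}[k]))
E
```

```text
7.2 [ 0.59425234 -0.16982025  0.21965717] [-179.83805258    0.22901078  -89.92426829]
catch_gap 0.7 [400.1, 146.8] [ 0.53413685 -0.23310588  0.0695    ]
keeper_bore 0.59 [479.9, 150.0] [ 0.46546962 -0.23067545  0.052     ]
arbor_head 0.83 [508.5, 9.8] [ 0.47029099 -0.32441902  0.092     ]
arbor_head 0.74 [496.9, 151.6] [ 0.46875553 -0.23160302  0.092     ]
keeper 0.83 [408.2, 145.0] [ 0.51319708 -0.23198727  0.        ]
```

View pics/w3.png

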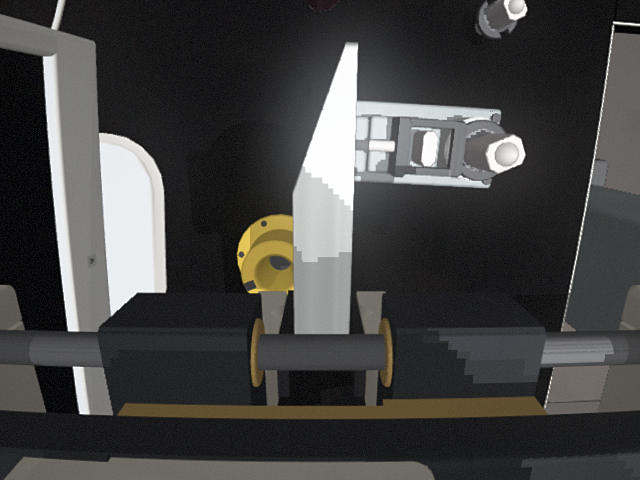

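```bash
python3 - <<'E'
from h import *
s=np.load("w3.npy",allow_pickle=True).item()
x=cv2.resize(s["img"][90:200,340:540,::-1],None,fx=4,fy=4,interpolation=cv2.INTER_CUBIC); cv2.imwrite("pics/w3c.png",x)
E
```

```text
(no output)
```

View pics/w3c.png

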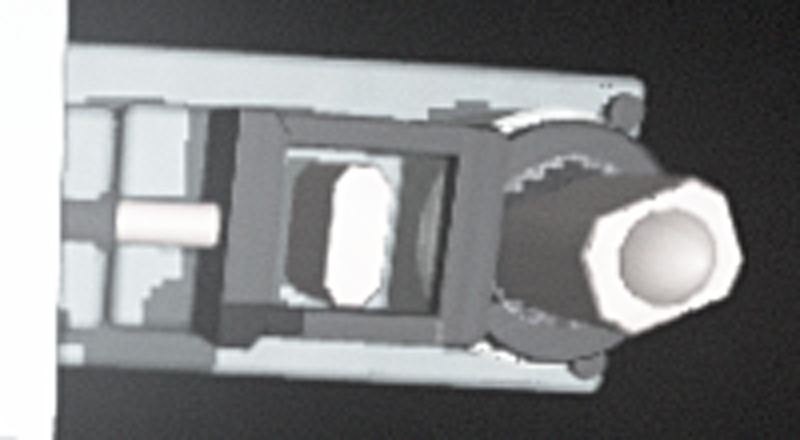

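```bash
python3 - <<'E'
from h import *
s=np.load("w3.npy",allow_pickle=True).item()
f=lambda x,y,z: atz(s,[340+x/4-.375,90+y/4-.375],z)
def ang(a,b): d=b-a; return np.degrees(np.arctan2(d[1],d[0]))
a,b=f(70,45,.01),f(630,77,.01); print("plate top edge",a,b,ang(b,a))
a,b=f(642,85,.01),f(601,385,.01); print("plate near end",a,b,ang(a,b),np.linalg.norm(a-b))
for nm,p,q in [("bar inner",(286,150),(283,303)),("stop in/left",(334,180),(328,290)),("stop right",(391,185),(386,290)),("bar outer",(241,112),(222,308))]:
    a,b=f(*p,.094),f(*q,.094); print(nm,a,b,ang(a,b))
for nm,p in [("stop top end",(365,165)),("stop bot end",(352,307))]: print(nm,f(*p,.094))
a=f(503,130,.0695);b=f(490,345,.0695);print("nose front",a,b,ang(a,b))
for nm,p,q in [("flat1",(592,243),(688,180)),("flat2",(634,333),(740,266))]:
    a,b=f(*p,.104),f(*q,.104); print(nm,a,b,ang(b,a))
E
```

```text
plate top edge [ 0.56259685 -0.27006816  0.01      ] [ 0.43675451 -0.26515645  0.01      ] -2.2351591223170097
plate near end [ 0.43380865 -0.26349952  0.01      ] [ 0.43582427 -0.1959631   0.01      ] 88.29051602266757 0.06756649275204824
bar inner [ 0.53190932 -0.24749225  0.094     ] [ 0.53089234 -0.22132267  0.094     ] 92.22545266186236
stop in/left [ 0.5232265  -0.24254726  0.094     ] [ 0.52302853 -0.22366568  0.094     ] 90.60071472259482
stop right [ 0.51316654 -0.24182885  0.094     ] [ 0.51268367 -0.22377163  0.094     ] 91.53176848287819
bar outer [ 0.54003862 -0.25373039  0.094     ] [ 0.54168545 -0.22036075  0.094     ] 87.17467606074334
stop top end [ 0.51797254 -0.24514439  0.094     ]
stop bot end [ 0.51854005 -0.2207357   0.094     ]
nose front [ 0.48561626 -0.25189189  0.0695    ] [ 0.48438969 -0.21156961  0.0695    ] 91.74235881036739
flat1 [ 0.48059417 -0.23290427  0.104     ] [ 0.46505345 -0.2436612   0.104     ] 34.690093077611195
flat2 [ 0.47146404 -0.2177754   0.104     ] [ 0.45405242 -0.22950146  0.104     ] 33.95875545214924
```

```bash
python3 - <<'E'
from h import *
s=np.load("w3.npy",allow_pickle=True).item()
T=np.array([0.59425,-0.16982,0.21966]);zt=.238
for uv in [(357,45),(346,44),(356,120),(353,250),(350,325),(295,325),(294,195)]:
    p=atz(s,uv,zt)-T; print(uv,np.round(p*1000,1))
P,uv=cloud(s); m=(abs(uv[:,0]-340)<10)&(uv[:,1]>130)&(uv[:,1]<250); print(np.median(P[m],0)); 
for v in (150,200,240,300,330): print(v,w3(s,(335,v)))
E
```

```text
(357, 45) [ -12.  -102.4   18.3]
(346, 44) [  -8.4 -102.6   18.3]
(356, 120) [-12.2 -78.9  18.3]
(353, 250) [-12.2 -33.1  18.3]
(350, 325) [-11.9  -2.5  18.3]
(295, 325) [ 9.6 -2.5 18.3]
(294, 195) [  9.1 -53.4  18.3]
[ 0.58703301 -0.2246828   0.23618583]
150 [ 0.58897493 -0.23866878  0.23627659]
200 [ 0.58874469 -0.22098746  0.23536397]
240 [ 0.58857131 -0.20605218  0.23550492]
300 [ 0.58829651 -0.18218302  0.23623455]
330 [ 0.58812198 -0.16912148  0.23607417]
```

```bash
python3 - <<'E'
from h import *
go([0.540,-0.085,0.0765],-91.8)
E
```

```text
now [ 0.5945 -0.1701  0.2197] [-179.82    0.23  -89.95] clock 7.4
shift [-0.0846  0.0549  0.1434] rot [-0.18  0.23  1.85]  alt [  -0.36   -0.28 -178.15]
```

Emit:
{"fn": "jog_arm", "kwargs": {
  "targets": "-0.03 0.015 0.02 0 0 0.6 -1;-0.06 0.035 0.05 0 0 1.2 -1;-0.0845 0.055 0.08 0 0 1.8 -1;-0.0845 0.055 0.115 -0.2 0.2 1.8 -1;-0.0845 0.055 0.135 -0.2 0.2 1.8 -1;-0.0845 0.055 0.1435 -0.2 0.2 1.8 -1;-0.0845 0.055 0.1435 -0.2 0.2 1.8 -1;-0.0845 0.055 0.1435 -0.2 0.2 1.8 -1"
}}

```text
clock: 8.4
tool_pos: [0.5406, -0.0852, 0.0773]
orientation: [-179.9, 0.0, -91.8]
force: [-0.6, 0.5, -0.8]
opening: 0.0218
```

```bash
python3 - <<'E'
from h import *
s=snapshot("wrist"); np.save("w4.npy",dict(s),allow_pickle=True); o=telemetry.get_obs(); print(o["clock"],o["tool_pos"],o["orientation"])
save(s,"w4.png")
s=snapshot("scene"); x=cv2.resize(s["img"][190:310,360:520,::-1],None,fx=5,fy=5,interpolation=cv2.INTER_CUBIC); cv2.imwrite("pics/s4.png",x)
E
```

```text
8.45 [ 0.54055346 -0.08518488  0.07734947] [-1.79930424e+02  4.08928755e-02 -9.17537637e+01]
```

View pics/w4.png

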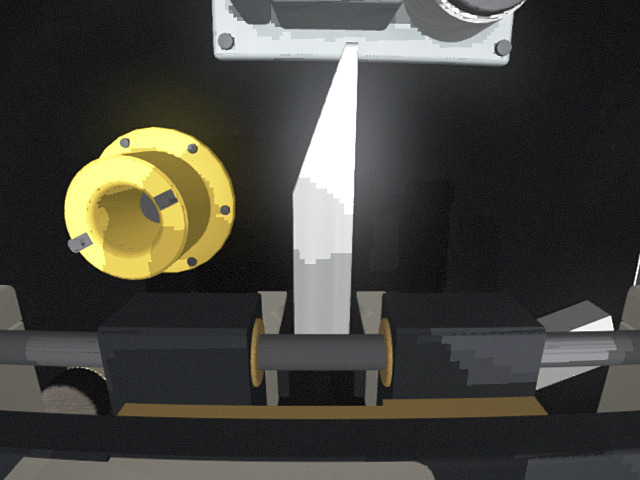

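View pics/s4.png

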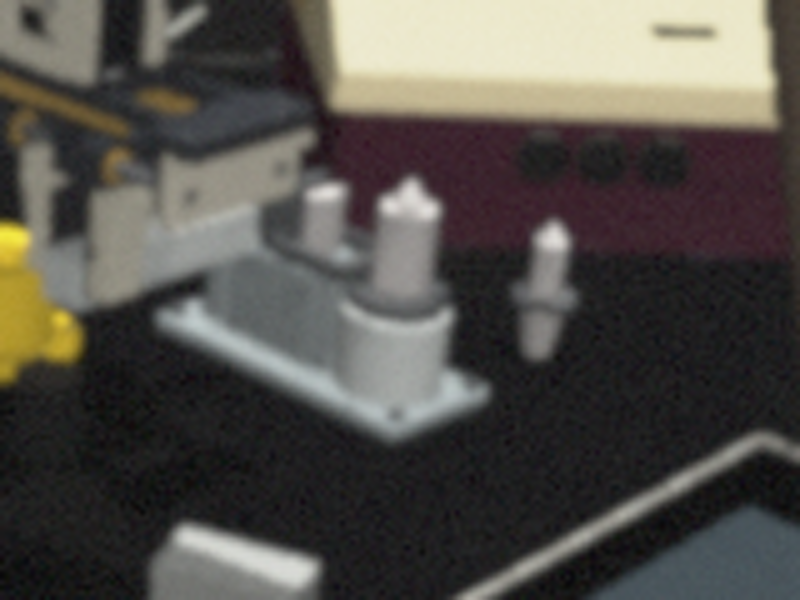

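```bash
python3 - <<'E'
from h import *
s=np.load("w4.npy",allow_pickle=True).item()
x=cv2.resize(s["img"][0:75,200:530,::-1],None,fx=2.4,fy=4); cv2.imwrite("pics/w4c.png",x)
g=cv2.cvtColor(s["img"],cv2.COLOR_RGB2GRAY).astype(int)
pts=[]
for u in list(range(240,320,4))+list(range(375,490,4)):
    col=g[45:80,u]; v=45+np.argmin(np.diff(col)); pts.append(atz(s,[u,v+.5],0.0)[:2])
pts=np.array(pts);vx,vy,x0,y0=cv2.fitLine(pts.astype(np.float32),cv2.DIST_HUBER,0,0.001,0.001)[:,0]
print("plate side yaw",np.degrees(np.arctan(vy/vx)),x0,y0)
zt=.0773+.0185
L=[]
for v in range(60,280,5):
    row=g[v,335:375]; u=335+np.argmin(np.diff(row))+.5; L.append(atz(s,[u,v],zt)[:2])
L=np.array(L);vx,vy,x0,y0=cv2.fitLine(L.astype(np.float32),cv2.DIST_HUBER,0,0.001,0.001)[:,0]
print("flat dir",np.degrees(np.arctan2(vy,vx)),x0,y0)
E
```

```text
plate side yaw -2.5864854 0.5102926 -0.19825174
flat dir 87.65636 0.5267144 -0.14698099
```

View pics/w4c.png

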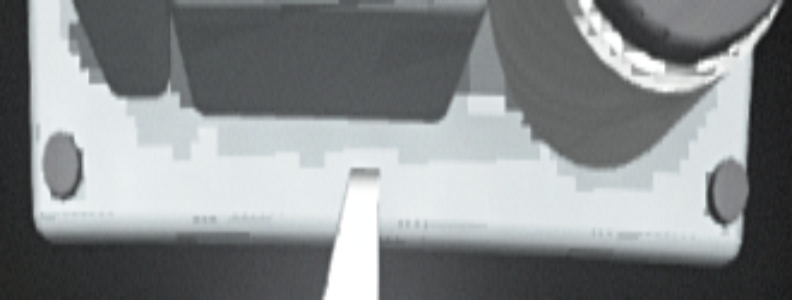

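Emit:
{"fn": "jog_arm", "kwargs": {
  "targets": "0.005 -0.002 0.0012 0 0 0 -1;0.011 -0.002 0.0012 0 0 0 -1;0.017 -0.002 0.0012 0 0 0 -1;0.023 -0.002 0.0012 0 0 0 -1;0.029 -0.002 0.0012 0 0 0 -1;0.034 -0.002 0.0012 0 0 0 -1;0.038 -0.002 0.0012 0 0 0 -1;0.038 -0.002 0.0012 0 0 0 -1"
}}

```text
clock: 9.5
tool_pos: [0.5408, -0.1235, 0.0759]
orientation: [-180.0, 0.0, -91.8]
force: [-1.8, 0.1, -0.6]
opening: 0.0215
```

```bash
python3 - <<'E'
from h import *
s=snapshot("wrist"); np.save("w5.npy",dict(s),allow_pickle=True); o=telemetry.get_obs(); print(o["clock"],o["tool_pos"],o["orientation"],o["force"])
x=cv2.resize(s["img"][0:150,220:480,::-1],None,fx=3,fy=3); cv2.imwrite("pics/w5c.png",x)
E
```

```text
9.55 [ 0.54085604 -0.12337131  0.07591644] [-1.79977953e+02  4.05942891e-02 -9.17798628e+01] [-1.28284635 -0.61620328 -2.13083864]
```

View pics/w5c.png

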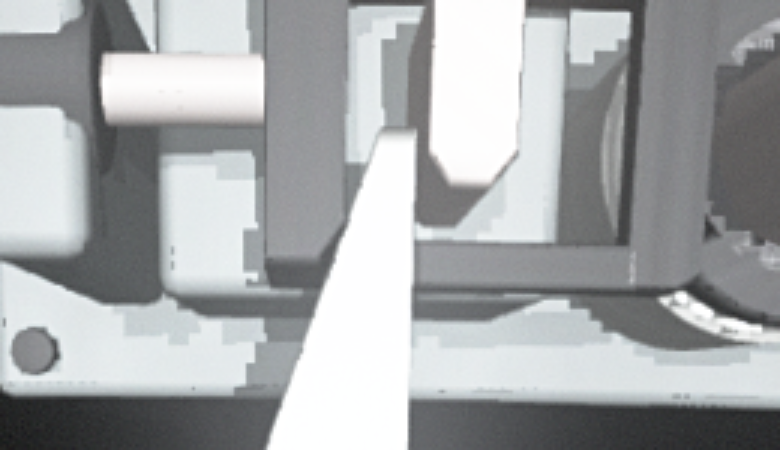

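Emit:
{"fn": "jog_arm", "kwargs": {
  "targets": "0.008 0.0003 0 0 0 0 -1;0.016 0.0006 0 0 0 0 -1;0.024 0.0009 0 0 0 0 -1;0.032 0.0011 0 0 0 0 -1;0.040 0.0013 0 0 0 0 -1;0.048 0.0015 0 0 0 0 -1;0.056 0.0017 0 0 0 0 -1;0.062 0.0018 0 0 0 0 -1"
}}

```text
clock: 10.55
tool_pos: [0.5369, -0.1845, 0.0757]
orientation: [-180.0, 0.1, -91.8]
force: [-2.0, 7.8, 0.6]
opening: 0.0216
```

```bash
python3 - <<'E'
from h import *
s=snapshot("wrist"); np.save("w6.npy",dict(s),allow_pickle=True); o=telemetry.get_obs(); print(o["clock"],o["tool_pos"],o["orientation"],o["force"])
save(s,"w6.png")
E
```

```text
10.6 [ 0.53687572 -0.18502276  0.07565623] [ 1.79997875e+02  1.05672337e-01 -9.17826811e+01] [-2.10563258  4.53878004 -0.87120463]
```

View pics/w6.png

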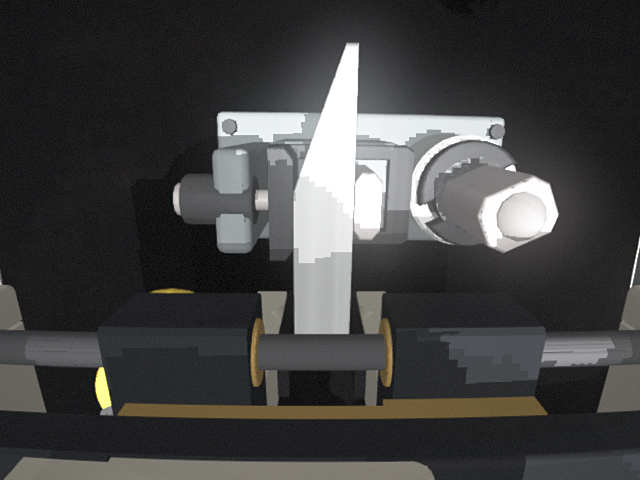

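Emit:
{"fn": "jog_arm", "kwargs": {
  "targets": "0.003 0 0 0 0 0 -1;0.006 0 0 0 0 0 -1;0.006 0 0 0 0 0 -1;0.006 0 0 0 0 0 -0.2;0.006 0 0 0 0 0 -0.2;0.006 0 0 0 0 0 -0.2;0.006 0 0 0 0 0 -0.2;0.006 0 0 0 0 0 -0.2"
}}

```text
clock: 11.6
tool_pos: [0.5367, -0.1911, 0.0757]
orientation: [-180.0, 0.1, -91.8]
force: [0.5, -0.6, -0.1]
opening: 0.0349
```

```bash
python3 - <<'E'
from h import *
s=snapshot("wrist"); np.save("w7.npy",dict(s),allow_pickle=True); o=telemetry.get_obs(); print(o["clock"],o["tool_pos"],o["orientation"],o["force"],o["opening"])
save(s,"w7.png")
E
```

```text
11.65 [ 0.53670322 -0.19107424  0.07563225] [ 1.79999264e+02  1.01903931e-01 -9.17819120e+01] [ 0.70579038 -1.10421005 -0.52607703] 0.03510648023909826
```

View pics/w7.png

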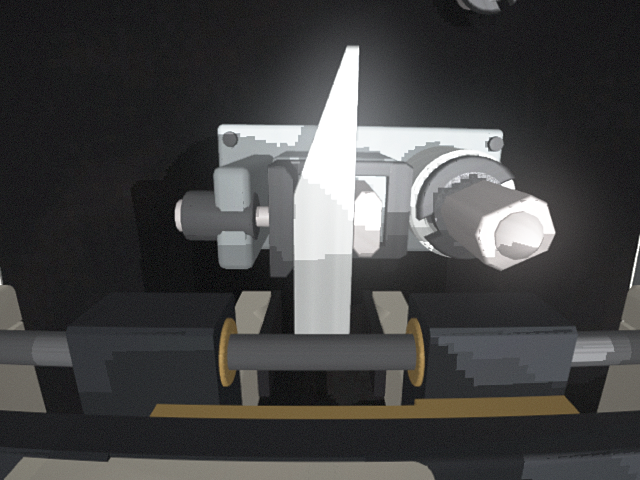

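```bash
python3 - <<'E'
from h import *
s=np.load("w7.npy",allow_pickle=True).item()
def ang(a,b): d=b-a; return np.degrees(np.arctan2(d[1],d[0]))
x=cv2.resize(s["img"][160:280,400:570,::-1],None,fx=4.5,fy=4.5,interpolation=cv2.INTER_CUBIC); cv2.imwrite("pics/w7c.png",x)
go([0.468,-0.231,0.20],-146)
E
```

```text
now [ 0.5367 -0.1911  0.0756] [ 1.800e+02  1.000e-01 -9.178e+01] clock 11.65
shift [ 0.0418  0.0674 -0.1244] rot [5.000e-02 9.000e-02 5.422e+01]  alt [-1.1000e-01  6.0000e-02 -1.2578e+02]
```

View pics/w7c.png

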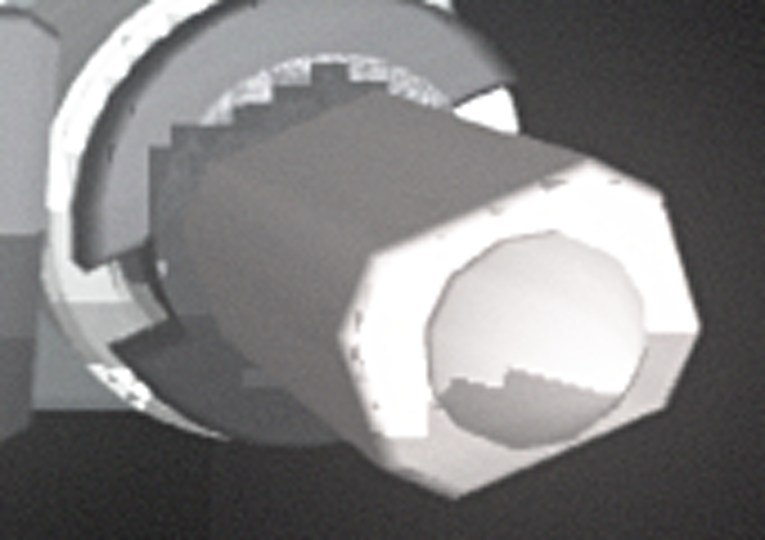

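Emit:
{"fn": "jog_arm", "kwargs": {
  "targets": "0 0 -0.02 0 0 0 -0.2;0 0 -0.06 0 0 9 -0.1;0.01 0.015 -0.11 0 0 18 0.1;0.02 0.03 -0.124 0 0 27 0.1;0.03 0.05 -0.124 0 0 36 0.1;0.042 0.067 -0.124 0 0 45 0.1;0.042 0.067 -0.124 0 0 54 0.1;0.042 0.067 -0.124 0 0 54 0.1"
}}

```text
clock: 12.65
tool_pos: [0.4683, -0.2313, 0.1997]
orientation: [179.9, 0.1, -145.7]
force: [-0.1, 0.3, 0.2]
opening: 0.0482
```

```bash
python3 - <<'E'
from h import *
s=snapshot("wrist"); np.save("w8.npy",dict(s),allow_pickle=True); o=telemetry.get_obs(); print(o["clock"],o["tool_pos"],o["orientation"],o["force"],o["opening"])
save(s,"w8.png")
for k in ["arbor_head","keeper_bore","catch_gap"]:
    for q in models.spot_point(k,s)[:2]: print(k,q["conf"],q["uv"],atz(s,q["uv"],{"catch_gap":.0695,"keeper_bore":.052,"arbor_head":.092,"keeper":0}[k]))
for q in models.spot_point("wedge_thick",s)[:1]: print(q["conf"],q["uv"],atz(s,q["uv"],.07))
E
```

```text
12.7 [ 0.4684259  -0.23122222  0.19965499] [ 1.79924686e+02  6.92947853e-02 -1.45594260e+02] [-0.52051696  0.39644298  0.08570473] 0.04804676450115511
arbor_head 0.71 [216.3, 135.4] [ 0.44570761 -0.32840421  0.092     ]
arbor_head 0.67 [320.2, 241.6] [ 0.46699971 -0.23194626  0.092     ]
catch_gap 0.9 [273.9, 298.2] [ 0.53128599 -0.23247199  0.0695    ]
0.94 [267.7, 298.6] [ 0.5341299  -0.23640584  0.07      ]
```

View pics/w8.png

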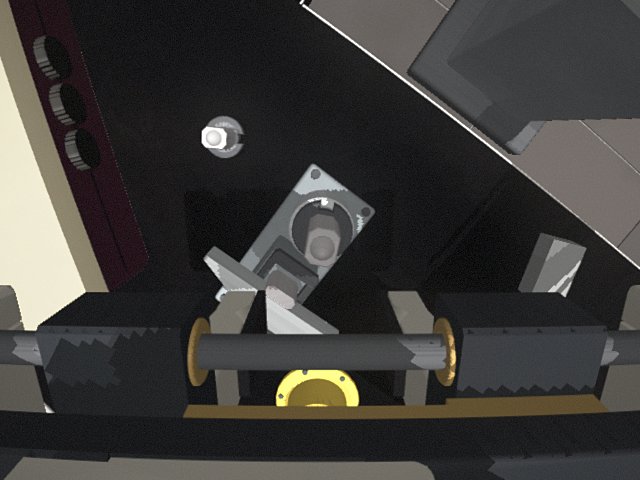

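```bash
python3 - <<'E'
from h import *
s=np.load("w8.npy",allow_pickle=True).item()
x=cv2.resize(s["img"][180:290,260:390,::-1],None,fx=5.5,fy=5.5,interpolation=cv2.INTER_CUBIC); x=cv2.convertScaleAbs(x,alpha=1.5); cv2.imwrite("pics/w8c.png",x)
E
```

```text
(no output)
```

View pics/w8c.png

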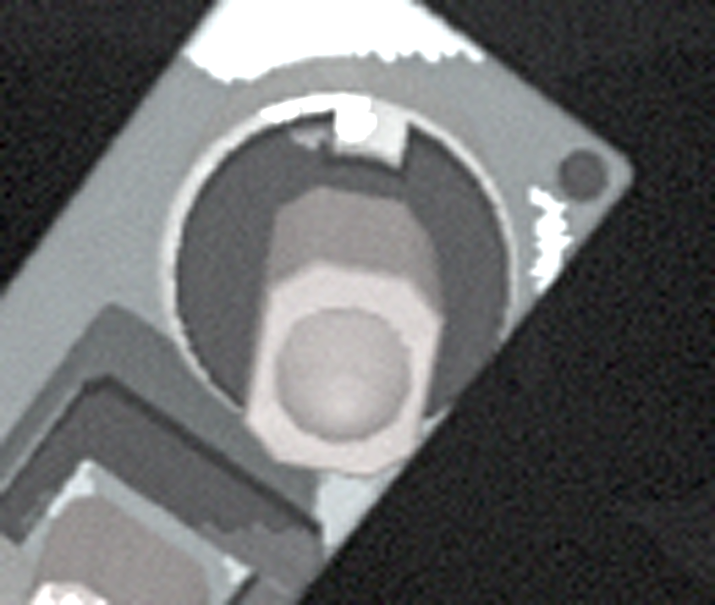

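```bash
python3 - <<'E'
from h import *
s=np.load("w8.npy",allow_pickle=True).item()
f=lambda x,y,z: atz(s,[260+(x+.5)/5.5-.5,180+(y+.5)/5.5-.5],z)
def ang(a,b): d=b-a; return np.degrees(np.arctan2(d[1],d[0]))
P=[f(*p,.104) for p in [(272,305),(248,418),(440,322),(417,435)]]
print(ang(P[1],P[0]),ang(P[3],P[2]), sum(P)/4)
n=(P[2]-P[0]);d=(P[0]-P[1]);d/=np.linalg.norm(d);print("width",np.linalg.norm(n-d*(n@d)))
print("dome c at .108",f(342,373,.106))
q=[f(*p,.060) for p in [(333,110),(328,155),(408,125),(403,165)]]
print("slot",ang(q[1],q[0]),ang(q[3],q[2]),np.mean(q,0)); 
# flange outer circle (z .06): points
c=np.array([f(*p,.060)[:2] for p in [(185,270),(215,180),(250,135),(290,115),(430,135),(480,180),(503,240),(503,300)]])*1000
A=np.c_[2*c,np.ones(len(c))];sol=np.linalg.lstsq(A,(c**2).sum(1),rcond=None)[0];print("flange c",sol[:2],np.sqrt(sol[2]+sol[0]**2+sol[1]**2))
fc=np.array([sol[0],sol[1]])/1000; m=np.mean(q,0)[:2]-fc; print("slot dir",np.degrees(np.arctan2(m[1],m[0])),np.linalg.norm(m))
E
```

```text
-157.77636999843094 -156.08091149481635 [ 0.46651    -0.23065443  0.104     ]
width 0.020239996004054805
dome c at .108 [ 0.46644275 -0.2310383   0.106     ]
slot -152.01446101191263 -152.25796214827182 [ 0.44776801 -0.2393087   0.06      ]
flange c [ 464.62942596 -231.6048549 ] 22.54064851085939
slot dir -155.44472491227162 0.018537979345446248
```

```bash
python3 - <<'E'
from h import *
s=np.load("w7.npy",allow_pickle=True).item()
f=lambda x,y,z: atz(s,[400+(x+.5)/4.5-.5,160+(y+.5)/4.5-.5],z)
def ang(a,b): d=b-a; return np.degrees(np.arctan2(d[1],d[0]))
P=[f(*p,.104) for p in [(372,245),(590,160),(455,495),(665,405)]]
print(ang(P[0],P[1]),ang(P[2],P[3]),sum(P)/4)
print("dome",f(540,340,.106))
a=f(120,270,.06);b=f(490,105,.06);print("slots",ang(a,b),(a+b)/2)
E
```

```text
-159.46426907072174 -156.96753071921066 [ 0.46840737 -0.2313493   0.104     ]
dome [ 0.46791152 -0.23100436  0.106     ]
slots -156.6313823874732 [ 0.46968939 -0.2344234   0.06      ]
```

```bash
python3 - <<'E'
from h import *
go([0.467,-0.2308,0.077],-156)
E
```

```text
now [ 0.4686 -0.231   0.1995] [ 1.7991e+02  5.0000e-02 -1.4566e+02] clock 12.9
shift [0.0013 0.0009 0.1225] rot [ 0.09  0.04 10.34]  alt [-7.0000e-02  1.4000e-01 -1.6966e+02]
```

Emit:
{"fn": "jog_arm", "kwargs": {
  "targets": "0.0013 0.001 0.03 0 0 5 0.1;0.0013 0.001 0.065 0.1 0 10.3 0.1;0.0013 0.001 0.09 0.1 0 10.3 0.1;0.0013 0.001 0.11 0.1 0 10.3 0.1;0.0013 0.001 0.12 0.1 0 10.3 0.1;0.0013 0.001 0.1225 0.1 0 10.3 0.1;0.0013 0.001 0.1225 0.1 0 10.3 0.1;0.0013 0.001 0.1225 0.1 0 10.3 0.1"
}}

```text
clock: 13.9
tool_pos: [0.4674, -0.2308, 0.0777]
orientation: [-180.0, 0.1, -155.9]
force: [0.1, 0.2, -0.3]
opening: 0.0478
```

Emit:
{"fn": "jog_arm", "kwargs": {
  "targets": "0 0 0 0 0 0 -0.3;0 0 0 0 0 0 -0.5;0 0 0 0 0 0 -1;0 0 0 0 0 0 -1;0 0 0 0 0 0 -1;0 0 0 0 0 0 -1;0 0 0 0 0 0 -1;0 0 0 0 0 0 -1"
}}

```text
clock: 14.9
tool_pos: [0.4676, -0.2309, 0.0778]
orientation: [-179.9, 0.1, -155.9]
force: [-0.1, -0.8, 3.1]
opening: 0.0218
```

```bash
python3 - <<'E'
from h import *
s=snapshot("wrist"); np.save("w9.npy",dict(s),allow_pickle=True); o=telemetry.get_obs(); print(o["clock"],o["tool_pos"],o["orientation"],o["force"],o["moment"],o["opening"])
save(s,"w9.png")
E
```

```text
14.95 [ 0.4676269  -0.23088673  0.07784119] [-1.79941870e+02  1.25829186e-01 -1.55941855e+02] [ 0.28024596 -1.09628072  2.90506563] [-0.14062804 -0.26490627 -0.01330224] 0.02216591694691787
```

View pics/w9.png

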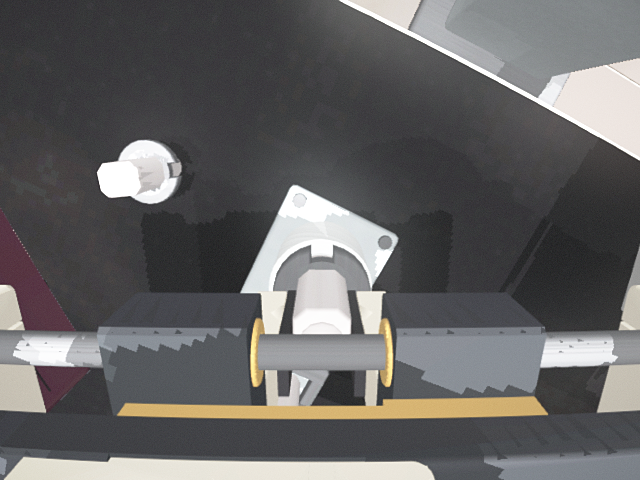

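Emit:
{"fn": "jog_arm", "kwargs": {
  "targets": "0 0 -0.008 0 0 0 -1;0 0 -0.018 0 0 0 -1;0 0 -0.03 0 0 0 -1;0 0 -0.045 0 0 0 -1;0 0 -0.062 0 0 0 -1;0 0 -0.08 0 0 0 -1;0 0 -0.1 0 0 0 -1;0 0 -0.11 0 0 0 -1"
}}

```text
clock: 15.95
tool_pos: [0.4678, -0.231, 0.1897]
orientation: [-179.9, 0.2, -155.9]
force: [-0.0, -0.6, -4.2]
opening: 0.0219
```

```bash
python3 - <<'E'
from h import *
o=telemetry.get_obs(); print(o["clock"],o["tool_pos"],o["orientation"],o["force"],o["opening"])
s=snapshot("top")
print([ (k,[(np.round(q["uv"],1),round(q["conf"],2),np.round(atz(s,q["uv"],z),4)) for q in models.spot_point(k,s)[:3]]) for k,z in [("spindle_face",.052),("spindle",0)]])
x=cv2.resize(s["img"][255:310,265:330,::-1],None,fx=10,fy=10,interpolation=cv2.INTER_CUBIC); cv2.imwrite("pics/t10.png",x);np.save("t10.npy",dict(s),allow_pickle=True)
go([0.507,0.108,0.21],-140)
E
```

```text
15.95 [ 0.46781764 -0.23095254  0.1896672 ] [-179.8753566     0.23130116 -155.93519549] [-0.03102276 -0.64096211 -4.16505588] 0.0218905284531343
[('spindle_face', [(array([373.6, 237.6]), 0.93, array([ 0.6345, -0.1147,  0.052 ])), (array([297.1, 282.3]), 0.91, array([0.5093, 0.1007, 0.052 ])), (array([289.7, 167. ]), 0.66, array([0.8398, 0.1233, 0.052 ]))]), ('spindle', [(array([292.2, 176. ]), 0.81, array([0.8269, 0.1195, 0.    ])), (array([374.7, 241.2]), 0.74, array([ 0.6307, -0.123 ,  0.    ])), (array([298.5, 283.9]), 0.61, array([0.5067, 0.0996, 0.    ]))])]
now [ 0.4674 -0.2308  0.1882] [-179.93    0.18 -155.94] clock 16.1
shift [-0.1743  0.2932 -0.0216] rot [ -0.1    0.17 -15.94]  alt [2.4000e-01 1.4000e-01 1.6406e+02]
```

View pics/t10.png

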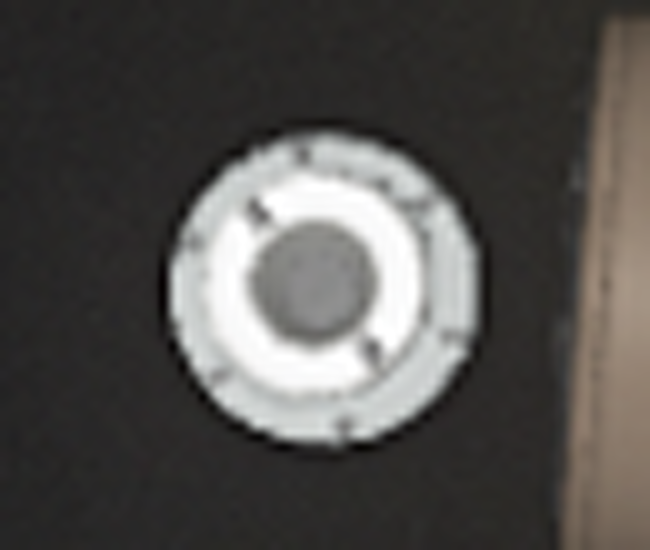

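```bash
python3 - <<'E'
from h import *
s=np.load("t10.npy",allow_pickle=True).item()
f=lambda x,y,z: atz(s,[265+(x+.5)/10-.5,255+(y+.5)/10-.5],z)
a,b=f(258,212,.059),f(371,348,.059);print(a,b,(a+b)/2,np.linalg.norm(a-b),np.degrees(np.arctan2(*(a-b)[1::-1])))
print("bore",f(313,283,.05),"body",f(315,290,.052),"base",f(325,288,.008))
s=np.load("w1.npy",allow_pickle=True).item()
x=cv2.resize(s["img"][0:120,430:570,::-1],None,fx=5.5,fy=5,interpolation=cv2.INTER_CUBIC); cv2.imwrite("pics/w1s.png",x)
E
```

```text
[0.52720475 0.11915819 0.059     ] [0.48943065 0.08761465 0.059     ] [0.5083177  0.10338642 0.059     ] 0.04921257503141557 39.86381496325602
bore [0.50780624 0.10430971 0.05      ] body [0.50577794 0.10362411 0.052     ] base [0.50799222 0.1033494  0.008     ]
```

View pics/w1s.png

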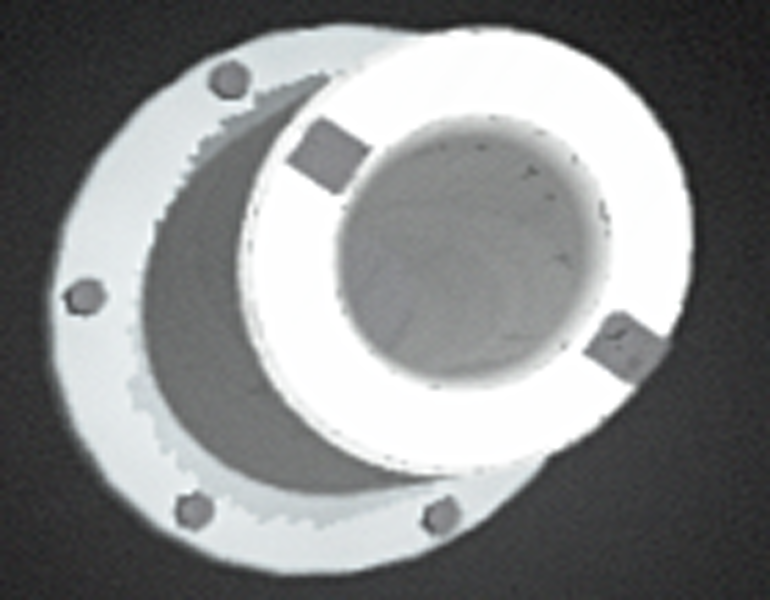

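```bash
python3 - <<'E'
from h import *
go([0.565,0.153,0.23],-140)
E
```

```text
now [ 0.4674 -0.2308  0.1882] [-179.93    0.18 -155.94] clock 16.1
shift [-0.2457  0.3106 -0.0414] rot [ -0.1    0.17 -15.94]  alt [2.4000e-01 1.4000e-01 1.6406e+02]
```

Emit:
{"fn": "jog_arm", "kwargs": {
  "targets": "-0.02 0.025 -0.03 0 0 -2 -1;-0.055 0.07 -0.041 0 0 -4 -1;-0.095 0.12 -0.041 0 0 -6 -1;-0.135 0.17 -0.041 0 0 -8 -1;-0.175 0.22 -0.041 0 0 -10 -1;-0.21 0.265 -0.041 0 0 -13 -1;-0.235 0.297 -0.041 0 0 -16 -1;-0.2457 0.3106 -0.041 0 0 -16 -1"
}}

```text
clock: 17.1
tool_pos: [0.5648, 0.1551, 0.228]
orientation: [-179.9, 0.0, -139.8]
force: [0.0, -0.8, -4.0]
opening: 0.0221
```

Emit:
{"fn": "jog_arm", "kwargs": {
  "targets": "0 0 0 0 0 0 -1;0 0 0 0 0 0 -1;0 0 0 0 0 0 -1;0 0 0 0 0 0 -1;0 0 0 0 0 0 -1;0 0 0 0 0 0 -1;0 0 0 0 0 0 -1;0 0 0 0 0 0 -1"
}}

```text
clock: 18.1
tool_pos: [0.5648, 0.1551, 0.228]
orientation: [-179.9, 0.0, -139.8]
force: [-0.4, -0.2, -5.1]
opening: 0.0217
```

```bash
python3 - <<'E'
from h import *
s=snapshot("wrist"); np.save("w11.npy",dict(s),allow_pickle=True); o=telemetry.get_obs(); print(o["clock"],o["tool_pos"],o["orientation"],o["force"],o["opening"])
save(s,"w11.png")
for q in models.spot_point("spindle_face",s)[:2]: print(q["conf"],q["uv"],atz(s,q["uv"],.052))
x=cv2.resize(s["img"][130:250,250:400,::-1],None,fx=5,fy=5,interpolation=cv2.INTER_CUBIC); cv2.imwrite("pics/w11c.png",x)
E
```

```text
18.15 [0.56480315 0.15515092 0.22796021] [-1.79919087e+02  2.68789715e-02 -1.39808953e+02] [-0.06049033 -0.01530615 -5.17362055] 0.021806747111641815
0.9 [318.3, 132.1] [0.50877154 0.1053012  0.052     ]
0.6 [12.1, 73.4] [ 0.63263785 -0.12083292  0.052     ]
```

View pics/w11.png

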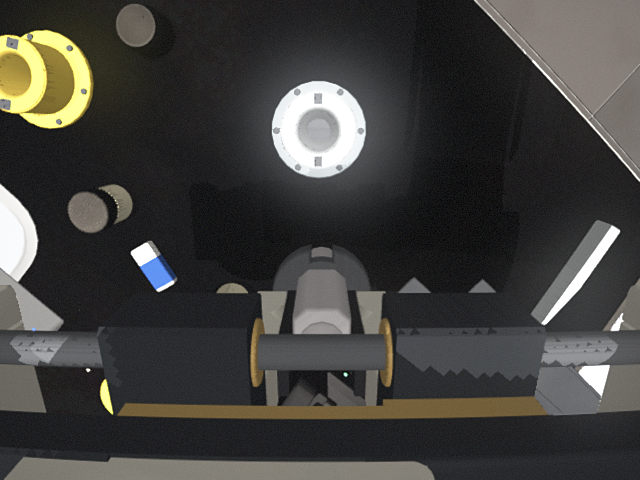

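View pics/w11c.png

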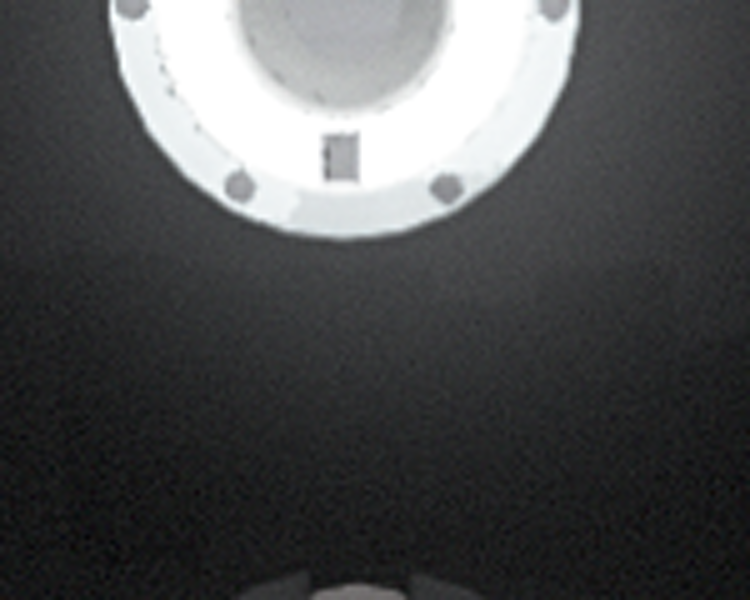

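```bash
python3 - <<'E'
from h import *
s=np.load("w11.npy",allow_pickle=True).item()
a,b=atz(s,(318.2,98.4),.059),atz(s,(318.0,161.2),.059)
print(a,b,(a+b)/2,np.linalg.norm(a-b),np.degrees(np.arctan2(*(a-b)[1::-1])))
x=s["img"][70:190,260:380,::-1]; cv2.imwrite("pics/w11d.png",cv2.resize(x,None,fx=5,fy=5,interpolation=cv2.INTER_CUBIC))
x=cv2.resize(s["img"][235:345,255:390,::-1],None,fx=5.5,fy=5.5,interpolation=cv2.INTER_CUBIC); cv2.imwrite("pics/w11e.png",cv2.convertScaleAbs(x,alpha=1.5,beta=20))
E
```

```text
[0.48914977 0.08873124 0.059     ] [0.52639977 0.11992643 0.059     ] [0.50777477 0.10432884 0.059     ] 0.04858706226276661 -140.05535166311236
```

View pics/w11d.png

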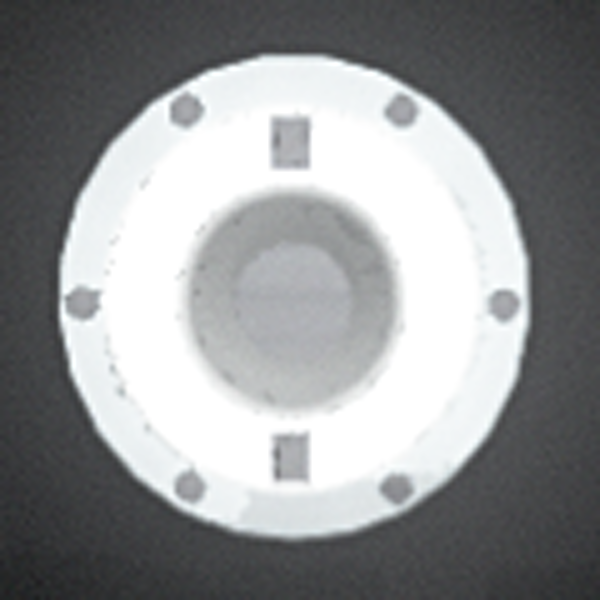

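View pics/w11e.png

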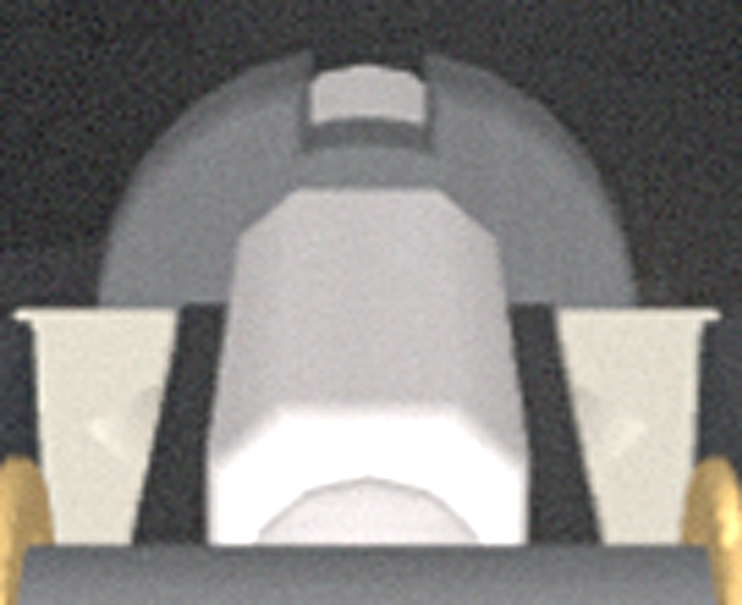

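```bash
python3 - <<'E'
from h import *
s=np.load("w11.npy",allow_pickle=True).item()
T=np.array([0.56480,0.15515,0.22796]); R0=Ro.from_euler('xyz',[-179.919,0.027,-139.809],degrees=True)
f=lambda x,y,dz: np.round(1000*R0.inv().apply(atz(s,[255+(x+.5)/5.5-.5,235+(y+.5)/5.5-.5],T[2]+dz)-T),2)
zt=.060-.0778; zb=.052-.0778; zh=.104-.0778
print("slot inner (r17)",f(303,148,zt),f(432,148,zt)); print("slot outer edges",f(305,60,zt),f(430,60,zt))
print("head base front (13.5)",f(300,188,zt),f(437,188,zt))
print("head top front",f(285,405,zh),f(455,405,zh),"sides",f(210,500,zh),f(527,500,zh))
print("flange sides",f(100,300,zt),f(633,300,zt))
print("shank/slot r16 at underside",f(367,65,zb))
d=np.array([.50777,.10433,.2279]);print("spindle in tool",R0.inv().apply(d-T))
E
```

```text
slot inner (r17) [17.07 -4.6  17.8 ] [17.08  6.35 17.78]
slot outer edges [24.85 -4.38 17.79] [24.86  6.11 17.78]
head base front (13.5) [13.46 -4.88 17.8 ] [13.48  6.81 17.78]
head top front [ 13.95  -4.58 -26.2 ] [ 13.97   6.64 -26.22] sides [  6.97  -9.67 -26.19] [  7.    11.55 -26.22]
flange sides [  3.11 -22.34  17.83] [ 3.18 23.94 17.76]
shank/slot r16 at underside [22.07  0.83 25.79]
spindle in tool [ 7.63611510e-02 -2.01762108e-03  2.68680298e-05]
```

Emit:
{"fn": "jog_arm", "kwargs": {
  "targets": "0.02 -0.001 0 0 0 0.2 -1;0.045 -0.002 0 0 0 0.2 -1;0.065 -0.0029 0.01 0 0 0.2 -1;0.0764 -0.0029 0.03 0 0 0.2 -1;0.0764 -0.0029 0.06 0 0 0.2 -1;0.0764 -0.0029 0.08 0 0 0.2 -1;0.0764 -0.0029 0.088 0 0 0.2 -1;0.0764 -0.0029 0.088 0 0 0.2 -1"
}}

```text
clock: 19.2
tool_pos: [0.5082, 0.1033, 0.14]
orientation: [-179.9, 0.0, -140.0]
force: [-0.4, -0.5, -3.9]
opening: 0.0214
```

```bash
python3 - <<'E'
from h import *
s=snapshot("wrist"); np.save("w12.npy",dict(s),allow_pickle=True); o=telemetry.get_obs(); print(o["clock"],o["tool_pos"],o["orientation"],o["force"],o["moment"],o["opening"])
T=np.array([0.56480,0.15515,0.22796]); R0=Ro.from_euler('xyz',[-179.919,0.027,-139.809],degrees=True)
print("err tool", R0.inv().apply(o["tool_pos"]-T))
x=cv2.resize(s["img"][150:350,190:450,::-1],None,fx=3,fy=3,interpolation=cv2.INTER_CUBIC); cv2.imwrite("pics/w12c.png",x)
E
```

```text
19.25 [0.5086837  0.103552   0.14056268] [-1.79896410e+02  5.85497987e-02 -1.40003195e+02] [ 1.36288085  0.16893031 -3.39481191] [ 0.1594679  -0.18106476  0.02112236] 0.02176057732357488
err tool [ 0.07620641 -0.00307811  0.08736586]
```

View pics/w12c.png

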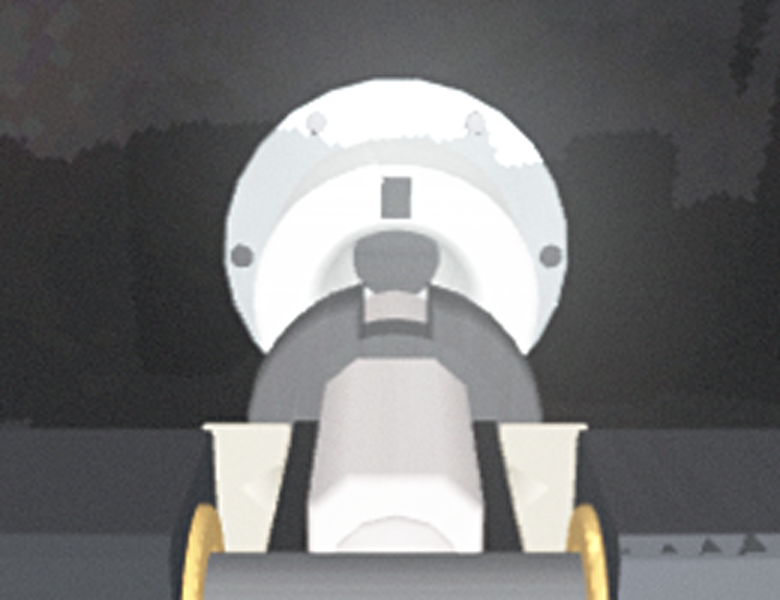

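```bash
python3 - <<'E'
from h import *
s=np.load("w12.npy",allow_pickle=True).item(); T=np.array([0.5084,0.1034,0.1403]); R0=Ro.from_euler('xyz',[-179.9,0.05,-140.0],degrees=True)
f=lambda x,y,z: np.round(1000*R0.inv().apply(atz(s,[190+(x+.5)/3-.5,150+(y+.5)/3-.5],z)-T),2)
print("dog corners",[f(*p,.059) for p in [(382,178),(411,178),(381,218),(411,218)]])
print("base edges",f(226,256,.008),f(568,256,.008))
z=T[2]-.0178
print("slot inner",f(359,333,z),f(429,333,z))
E
```

```text
dog corners [array([29.98, -1.74, 81.28]), array([29.98,  4.18, 81.27]), array([21.62, -1.96, 81.28]), array([21.63,  4.21, 81.27])]
base edges [  0.16 -41.74 132.37] [  0.26  44.64 132.22]
slot inner [17.78 -4.69 17.79] [17.79  6.18 17.77]
```

Emit:
{"fn": "jog_arm", "kwargs": {
  "targets": "0.0003 0.0004 0.006 0 0 0 -1;0.0003 0.0004 0.013 0 0 0 -1;0.0003 0.0004 0.020 0 0 0 -1;0.0003 0.0004 0.027 0 0 0 -1;0.0003 0.0004 0.034 0 0 0 -1;0.0003 0.0004 0.040 0 0 0 -1;0.0003 0.0004 0.044 0 0 0 -1;0.0003 0.0004 0.044 0 0 0 -1"
}}

```text
clock: 20.25
tool_pos: [0.5081, 0.1035, 0.0962]
orientation: [-179.9, 0.0, -140.0]
force: [-0.2, 0.1, -4.1]
opening: 0.0219
```

```bash
python3 - <<'E'
from h import *
s=snapshot("wrist"); np.save("w13.npy",dict(s),allow_pickle=True); o=telemetry.get_obs(); print(o["clock"],o["tool_pos"],o["orientation"],o["force"],o["moment"],o["opening"])
x=cv2.resize(s["img"][150:350,190:450,::-1],None,fx=3,fy=3,interpolation=cv2.INTER_CUBIC); cv2.imwrite("pics/w13c.png",x)
E
```

```text
20.3 [0.50832715 0.10362824 0.09655654] [-1.79892258e+02  5.13966528e-02 -1.39996585e+02] [-0.03000952 -0.32683398 -5.00493593] [ 0.15195188 -0.10124652 -0.09097634] 0.021955818108069364
```

View pics/w13c.png

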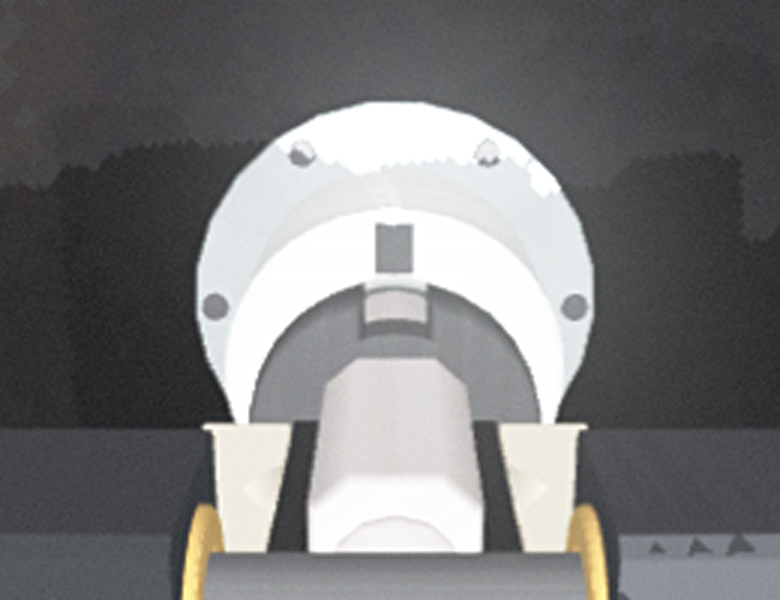

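Emit:
{"fn": "jog_arm", "kwargs": {
  "targets": "0 0 0.002 0 0 0 -1;0 0 0.004 0 0 0 -1;0 0 0.006 0 0 0 -1;0 0 0.008 0 0 0 -1;0 0 0.0095 0 0 0 -1;0 0 0.011 0 0 0 -1;0 0 0.0125 0 0 0 -1;0 0 0.0135 0 0 0 -1"
}}

```text
clock: 21.3
tool_pos: [0.5083, 0.1036, 0.0829]
orientation: [-179.9, 0.0, -140.0]
force: [-0.4, -0.1, -4.9]
opening: 0.0217
```

```bash
python3 - <<'E'
from h import *
s=snapshot("wrist"); np.save("w14.npy",dict(s),allow_pickle=True); o=telemetry.get_obs(); print(o["clock"],o["tool_pos"],o["orientation"],o["force"],o["moment"],o["opening"])
x=cv2.resize(s["img"][150:350,190:450,::-1],None,fx=3,fy=3,interpolation=cv2.INTER_CUBIC); cv2.imwrite("pics/w14c.png",x)
E
```

```text
21.35 [0.50826654 0.10358155 0.08283798] [-1.79896262e+02  3.84896123e-02 -1.40000457e+02] [ 0.52068069  0.58852705 -4.15180913] [ 0.04268211 -0.13832017 -0.01025945] 0.021749765543732785
```

View pics/w14c.png

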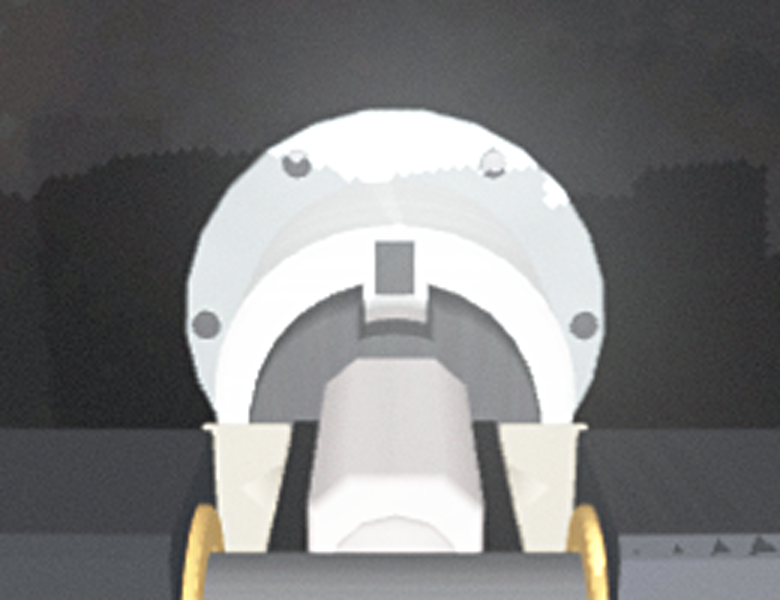

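Emit:
{"fn": "jog_arm", "kwargs": {
  "targets": "0 0 0.001 0 0 0 -1;0 0 0.002 0 0 0 -1;0 0 0.003 0 0 0 -1;0 0 0.004 0 0 0 -1;0 0 0.0048 0 0 0 -1;0 0 0.0052 0 0 0 -1;0 0 0.0052 0 0 0 -1;0 0 0.0052 0 0 0 -1"
}}

```text
clock: 22.35
tool_pos: [0.5083, 0.1036, 0.0779]
orientation: [-179.9, 0.0, -140.0]
force: [-2.8, 0.1, 2.3]
opening: 0.0215
```

```bash
python3 - <<'E'
from h import *
s=snapshot("wrist"); np.save("w15.npy",dict(s),allow_pickle=True); o=telemetry.get_obs(); print(o["clock"],o["tool_pos"],o["orientation"],o["force"],o["moment"],o["opening"])
x=cv2.resize(s["img"][150:350,190:450,::-1],None,fx=3,fy=3,interpolation=cv2.INTER_CUBIC); cv2.imwrite("pics/w15c.png",x)
E
```

```text
22.4 [0.50832407 0.10357112 0.07789038] [-1.79891273e+02  5.00156667e-02 -1.39997140e+02] [-1.71804081 -0.87770111  2.53913817] [-0.0404418   0.74353004  0.08086148] 0.021900987815940683
```

View pics/w15c.png

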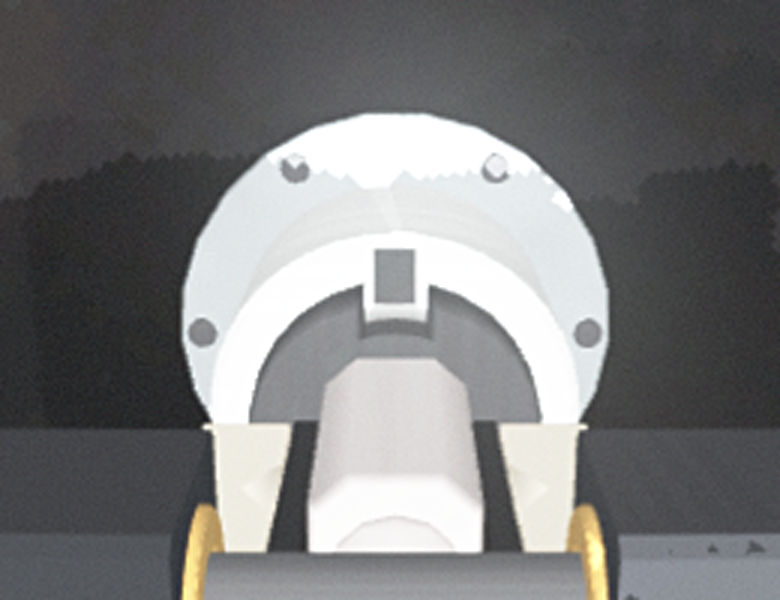

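Contact arrived at the expected home height of TCP z 0.0779, with the dog inside the slot. I'm releasing and backing straight up.

Emit:
{"fn": "jog_arm", "kwargs": {
  "targets": "0 0 0 0 0 0 -0.4;0 0 0 0 0 0 0;0 0 0 0 0 0 0;0 0 0 0 0 0 0;0 0 0 0 0 0 0;0 0 -0.01 0 0 0 0;0 0 -0.03 0 0 0 0;0 0 -0.06 0 0 0 0"
}}

```text
clock: 23.4
tool_pos: [0.5078, 0.1034, 0.1386]
orientation: [-179.9, -0.0, -140.0]
force: [0.2, -0.2, 0.5]
opening: 0.0437
```

Emit:
{"fn": "jog_arm", "kwargs": {
  "targets": "0 0 -0.03 0 0 0 0;-0.03 0 -0.06 0 0 0 0;-0.06 0 -0.07 0 0 0 0;-0.08 0 -0.07 0 0 0 0;-0.08 0 -0.07 0 0 0 0;-0.08 0 -0.07 0 0 0 0;-0.08 0 -0.07 0 0 0 0;-0.08 0 -0.07 0 0 0 0"
}}

```text
clock: 24.4
tool_pos: [0.5687, 0.1546, 0.2088]
orientation: [-179.9, -0.0, -140.0]
force: [0.1, 0.2, -0.4]
opening: 0.0441
```

```bash
python3 - <<'E'
from h import *
s=snapshot("wrist"); np.save("w16.npy",dict(s),allow_pickle=True); o=telemetry.get_obs(); print(o["clock"],o["tool_pos"],o["orientation"],o["force"],o["opening"])
x=cv2.resize(s["img"][40:240,200:440,::-1],None,fx=3,fy=3,interpolation=cv2.INTER_CUBIC); cv2.imwrite("pics/w16c.png",x)
s=snapshot("scene"); save(s,"s16.png"); x=cv2.resize(s["img"][200:350,290:490,::-1],None,fx=4,fy=4,interpolation=cv2.INTER_CUBIC); cv2.imwrite("pics/s16c.png",x)
t=snapshot("top"); x=cv2.resize(t["img"][230:350,320:470,::-1],None,fx=5,fy=5,interpolation=cv2.INTER_CUBIC); cv2.imwrite("pics/t16c.png",x)
E
```

```text
24.45 [0.56878577 0.15465337 0.20873481] [-1.79899234e+02 -1.58031795e-02 -1.40003038e+02] [ 0.12889997  0.25332409 -1.16560865] 0.04384006197168385
```

View pics/w16c.png

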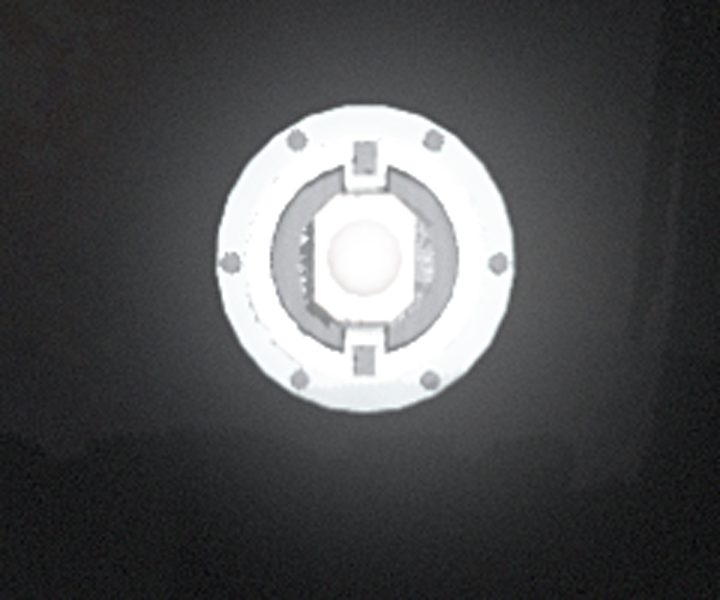

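View pics/s16c.png

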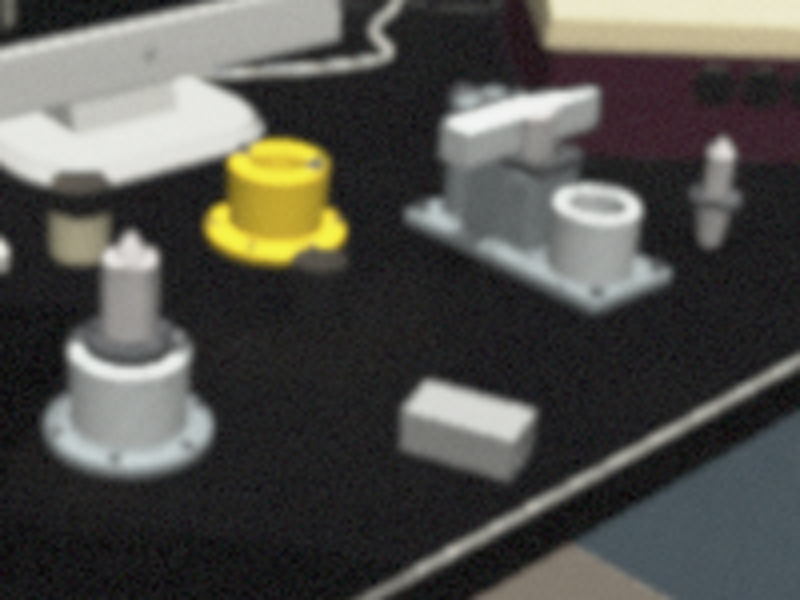

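View pics/t16c.png

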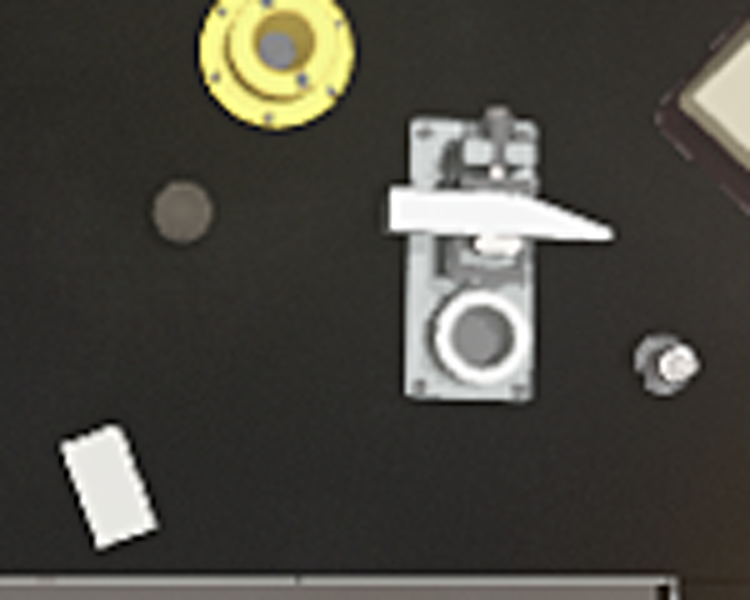

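```bash
python3 - <<'E'
from h import *
s=np.load("w16.npy",allow_pickle=True).item()
# crop->px : 200+x/3, 40+y/3
for n,p in [("flange L",(286,262)),("flange L2",(290,220)),("flange R",(447,262)),("face L",(255,262)),("face R",(475,290)),("head",(365,208))]:
    u,v=200+p[0]/3,40+p[1]/3; print(n,np.round(np.median([w3(s,(u+i,v+j)) for i in(-1,0,1) for j in (-1,0,1)],0),4))
job.close_job()
E
```

```text
flange L [0.5207 0.0896 0.0591]
flange L2 [0.5122 0.084  0.0588]
flange R [0.4948 0.1203 0.0592]
face L [0.526  0.0831 0.0511]
face R [0.4949 0.1309 0.0503]
head [0.4999 0.0978 0.1036]
the job is handed in; nothing more can be done
```

I finished the job and handed it in at about 24.5 s of the 54 s limit. No verdict was given, so what follows is from my own checks.

**What I did:**
- I slid the 22 mm wedge in from the keeper's +y side until its origin was within about 5 mm of the catch gap, then let go. The catch stayed open.
- I gripped the arbor by its flats and lifted it straight out. I turned it to the dogs' direction (about −140°) and lowered it onto the spindle.
- I opened the fingers and backed away.

**Last checks:**
- **Fit in the spindle:** both dogs sit inside the flange slots. The flange top measured 8 to 9 mm above the nose face on either side (8 mm is fully home), at nearly the same height left and right, so the arbor is upright.
- **Wedge:** it is still in the catch in both the scene and top views. I did not measure the catch's opening as a number.
- **Other things:** the spare arbor, the yellow spindle and the block look untouched in the final pictures. I did not check the thin wedge again after leaving it.
- **Forces:** nothing above about 8 N showed at the wrist in any reading I took.

**What disagreed:** an early estimate of the arbor's turn, taken from far off, was about 10° out. I corrected it from close-up pictures before gripping. The wrist camera also read about 1 mm to one side, so I placed the arbor relative to the spindle within the same picture.

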